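# Tip the tubes out of the deep sleeves and close them in the carry case

### The job

Pack the tubes for transport: turn the red tab of the blue carry case aside, lift the cover plate out and lay it flat on the bench. Tip each loaded white sleeve of the stand towards the catch tray until its tube slides out, and lay every tube flat in the case; then put the cover plate back so that it lies fully down in its frame, turn the tab back over it so that it points straight in across the plate, and leave the sleeves upright. Do not push the bottle, beaker and tip box behind the work about.

Things in the scene. Friction and masses are not known exactly. Their poses are not given: they have to be found in the camera images.
- stand: Grey tipping stand, fixed to the bench; origin on the bench under the middle of the sleeve row, +x away from its catch tray, z up. Three white square sleeves side by side at y = -62, 0, +62 mm (sleeve_0, 1, 2) on pivots 165 mm above the bench at x = 0; four grey uprights between and beside them, 8 mm thick, 179 mm tall. Catch tray on its -x side.
- tray_mid (a point): middle of the catch tray's black rubber floor, 6 mm above the bench, axes as the stand's; the floor reaches 100 mm each way in x and 117 mm in y; a steel lip up to 14 mm above the bench runs along its front (-x) and sides.
- sleeve_0 (a joint): tilt of sleeve_0, rad: 0 upright, grows as its mouth tips towards the catch tray (the stand's -x), stop at 2.4. A weak spring rights it when let go; holding it tipped takes about 3 N on the orange tab. Its tube slides out only when tipped well past level: go near the stop (2.2 to 2.35) and wait a second.
- sleeve_0_pivot (a point): pivot of sleeve_0, on its axis; the frame turns with it: z to its mouth, y along the pivot. The sleeve is 48 x 48 mm outside, 42 x 42 mm inside, from 40 mm below the pivot to 110 mm above; inner floor 26 mm below the pivot. A tube's cap in it ends 36 mm below the mouth, out of reach of fingers.
- sleeve_0_tab (a point): push point of sleeve_0, on the rear face of its orange push tab, at x +28, z +127 mm in the pivot's turning frame. The tab is a plate 4 mm thick, 44 mm wide, rising to 140 mm above the pivot (30 mm over the mouth) along the rear wall; push it from behind with closed fingers, forwards, then down, round the pivot.
- tube_0_mid (a point): middle of tube_0, a capped 50 ml conical tube (blue cap), 112 mm long, 40 g; z axis along it to the cap; it acts as a 34 mm square bar 100 mm long, so it does not roll. It starts cap up in one of the sleeves (which one varies) or is absent (2 or 3 are present); tipped out it lies in the tray, middle 23 mm above the bench, at any heading (now and then it stands on end: push it over).
- sleeve_1 (a joint): tilt of sleeve_1, rad: 0 upright, grows as its mouth tips towards the catch tray (the stand's -x), stop at 2.4. A weak spring rights it when let go; holding it tipped takes about 3 N on the orange tab. Its tube slides out only when tipped well past level: go near the stop (2.2 to 2.35) and wait a second.
- sleeve_1_pivot (a point): pivot of sleeve_1, on its axis; the frame turns with it: z to its mouth, y along the pivot. The sleeve is 48 x 48 mm outside, 42 x 42 mm inside, from 40 mm below the pivot to 110 mm above; inner floor 26 mm below the pivot. A tube's cap in it ends 36 mm below the mouth, out of reach of fingers.
- sleeve_1_tab (a point): push point of sleeve_1, on the rear face of its orange push tab, at x +28, z +127 mm in the pivot's turning frame. The tab is a plate 4 mm thick, 44 mm wide, rising to 140 mm above the pivot (30 mm over the mouth) along the rear wall; push it from behind with closed fingers, forwards, then down, round the pivot.
- tube_1_mid (a point): middle of tube_1, a capped 50 ml conical tube (orange cap), 112 mm long, 40 g; z axis along it to the cap; it acts as a 34 mm square bar 100 mm long, so it does not roll. It starts cap up in one of the sleeves (which one varies) or is absent (2 or 3 are present); tipped out it lies in the tray, middle 23 mm above the bench, at any heading (now and then it stands on end: push it over).
- sleeve_2 (a joint): tilt of sleeve_2, rad: 0 upright, grows as its mouth tips towards the catch tray (the stand's -x), stop at 2.4. A weak spring rights it when let go; holding it tipped takes about 3 N on the orange tab. Its tube slides out only when tipped well past level: go near the stop (2.2 to 2.35) and wait a second.
- sleeve_2_pivot (a point): pivot of sleeve_2, on its axis; the frame turns with it: z to its mouth, y along the pivot. The sleeve is 48 x 48 mm outside, 42 x 42 mm inside, from 40 mm below the pivot to 110 mm above; inner floor 26 mm below the pivot. A tube's cap in it ends 36 mm below the mouth, out of reach of fingers.
- sleeve_2_tab (a point): push point of sleeve_2, on the rear face of its orange push tab, at x +28, z +127 mm in the pivot's turning frame. The tab is a plate 4 mm thick, 44 mm wide, rising to 140 mm above the pivot (30 mm over the mouth) along the rear wall; push it from behind with closed fingers, forwards, then down, round the pivot.
- tube_2_mid (a point): middle of tube_2, a capped 50 ml conical tube (blue cap), 112 mm long, 40 g; z axis along it to the cap; it acts as a 34 mm square bar 100 mm long, so it does not roll. It starts cap up in one of the sleeves (which one varies) or is absent (2 or 3 are present); tipped out it lies in the tray, middle 23 mm above the bench, at any heading (now and then it stands on end: push it over).
- case: Blue carry case, fixed to the bench, 190 (x) x 240 (y) mm; origin on the bench under its middle; the tab is on its -x side. Inside 132 x 182 mm, floor at 6 mm; a ledge 45 mm above the bench all round carries the cover, framed by a rounded rim (6 mm radius, top at 55 mm) with 3 mm play a side.
- lane_mid (a point): middle of the middle lane on the case's floor, 6 mm above the bench, axes as the case's; the two other lanes lie 50 mm to either side in y. A tube lies in a lane along the case's x, its middle 17 mm above the floor. Low rubber beads, tops 7 mm above the floor, run along the lanes 25 mm either side of each middle line.
- cover: Loose aluminium cover plate, 150 (x) x 200 (y) x 8 mm, 0.14 to 0.24 kg; origin in the middle of its underside, z up. In its middle a black grip bar 16 mm wide (y), 56 mm long (x), from 8 to 36 mm above the underside. In its frame the underside is 45 mm above the bench, x, y and heading those of the case (or turned half round).
- tab (a joint): swing of the red tab about a vertical pivot, rad: 0 points straight in over the cover plate (case +x), grows anticlockwise seen from above to 1.8 at the stop (about 1.57 lies along the rim, clear of the plate). Light friction; stays where it is left. It starts between 0 and 0.2.
- tab_post (a point): middle of the red upright round post on the tab, 12 mm diameter, 32 mm from the pivot, standing free from 60 to 83 mm above the bench: pinch it from above and swing it.
- tab_pivot (a point): the tab's vertical pivot, on the middle of the case's front rim (case x = -87 mm, y = 0), 58 mm above the bench.
- saline_bottle: bystander: plastic bottle with an orange cap, 56 mm wide, 101 mm tall; leave where it stands
- glass_beaker: bystander: small glass beaker, 48 mm wide, 60 mm tall; leave where it stands
- tip_rack: bystander: yellow pipette tip box, 90 x 122 x 61 mm; leave where it stands

How it is judged:
By the outcome, as a careful person would: the job done as asked, in the order asked, and still so for the second after the job is handed in, with the robot touching nothing.
Of tube_0, tube_1, tube_2 only 2 to 3 are there at a start; the rules pass over those that are not, and their reading is None.
At some moment in a run one of cover may be knocked a few centimetres aside while the robot is not near it.
Once in a run the grip may slacken for a moment while it holds something.
It also fails if it takes over 210 s, if anything falls off the work surface, if the arm or the gripper's body presses on something with over 40 N, if the wrist force passes 120 N, or if a joint passes its speed limit or range.

### The arm

A 6-joint arm with a two-finger parallel gripper is mounted at the origin on a cart in front of the work surface, level with it; the furniture and walls round the work are solid. World frame = base frame: x ahead of the robot, y to its left, z up, the work surface at z = 0. Lengths are in m, angles in rad, forces in N, time in s.
With the tool pointing down it reaches from about 0.3 to 1 m from the base axis. Payload 5.1 kg.
Tool frame: the origin (TCP) lies at the very end of the fingers, on their centre line; the grasp point (between the pads) lies 19 mm behind it (ctrl.grip_depth is the distance from the TCP to the grasp point, in m); z points along the fingers, y is the line along which they close (so a half turn about z gives the same grasp; the last joint's range is limited). The gripper opens to 95 mm and grips with 3 to 60 N. Pads are 20 mm wide; open, the fingers measure 119 mm over their backs; the gripper's body (75 mm by 180 mm) begins 59 mm behind the grasp point.
Start: joints at [-1.189, 0.124, 1.65, -0, 1.367, -0.083], TCP at [0.291, -0.581, 0.215] pointing down, gripper open.
Joint ranges: [-2.61, 2.61], [-1.02, 2.33], [0.03, 2.71], [-1.35, 4.49], [0.32, 2.68], [-2.91, 2.91]. Speed limits (rad/s): [2.57, 2.57, 3.14, 3.14, 3.14, 3.14].

### API

Orientations are given as a rotation vector (axis times angle).
In Python, from station import readout, read_camera, order, models, ctrl gives the robot as it stands. The module is installed in compiled form; this text tells all that it offers.
- The arm moves only by the tool arm_command, never from a script. Its argument "commands" is a list of rows, each a list of 5 numbers: the opening, from 0 (shut) to 1 (fully open), then the shift along the world's x, y, z each as a share of 50 cm, from -1 to 1, then the turn about the world's z as a share of pi/2 rad, from -1 to 1. In form: [[gripper, x, y, z, spin], ...]. A call has 1 to 8 rows; each row is the pose to reach, as a shift and turn from the pose commanded when the call began; what a row does not reach only later rows make up. A row lasts 1/8 s, in which the tool goes at most 62.5 mm and 10.7 degrees, less where a joint would pass 70% of its speed; a pose out of reach is approached as far as the arm can. A call with a number of a shift or a turn outside -1 to 1 is refused whole. A call with a gripper value outside its range is refused whole. The fingers move at their own pace and stop on an object; "force" is the grip in N (left out, the last holds). Time passes only in rows, so rows that repeat a pose let the fingers close. It gives the time, the measured TCP pose, the force, the opening and the grip force at its end, in the units of the state.
- readout.get_obs(): the state, without advancing time (a new reading comes with each control period).
- read_camera(name): name is "side" or "top" or "wrist"; returns a dict with "color" (480x640x3 uint8, blue, green, red), "intrinsics" (3x3 intrinsics, pixels), "eye" and "orientation" of the camera in the world; the wrist camera has in their place "hand_eye" (4x4, takes a point from camera to tool coordinates, whose origin is the TCP and whose axes are the flange's). Camera axes: x right, y up, looking along -z (the intrinsics and any distortion apply to the point x, -y, -z); pixel columns grow to the right and rows downward; lengths in m; the calibration is good to about 2 mm. A picture is of the moment at which its call begins: read the wrist's pose just before it. There is no depth.
- order.close_job(): hands the job in; it is judged then, once.
Trained networks look in a picture, given as the dict that the camera call returned (one of the last four; its "shot" number tells which), for a name from the list of things; names that differ only in an ending like _2 or _b are one class to them, and where a whole thing is asked for, a point or a joint stands for the part that bears it (a point fixed in the world has none). Each returns a list of dicts, best first, with "score" (0 to 1); they miss things now and then, are a little off and sometimes report something else, mostly with a low value. They report only what shows in the picture. A call takes as long as a camera call.
- models.boxes_of(picture, label): "extent" ([centre column, centre row, width, height] in pixels, round what is visible of it).
- models.mark_of(picture, label): "at" ([column, row] in pixels: a listed point, or the origin of a listed thing).
The state is a dict: "time_s": time; "joints": joint angles; "qvel": joint speeds; "joint_efforts": joint torques, N m; "position": TCP position; "orientation": TCP orientation; "wrist_force": force on the tool from outside, world axes, zero at the start; "ft_torque": the same for the moment, N m; "grip_width": finger opening in m; "grip_force": force on a finger pad.
Only numpy, scipy, OpenCV 4.12 (cv2) and the standard library are available. Lean on these libraries where they do the work, as an engineer would, in place of code of your own. Each camera call takes 0.05 s, during which the arm holds its last target. There are 200 camera calls.

## Working session

There is one attempt and no reset: what is moved stays moved. The work goes in short steps, Python scripts to look and compute and a tool call to move; the robot and the scene stay as the last step left them, time stands still between calls to the robot, and variables do not carry over. Pictures are saved under pics/ and viewed, at most 14 in all, crops included, and the job is handed in when it is done.

Besides the shell and the picture viewer there is one more tool, called after "Request:" as name(argument=value, ...), one argument or row to a line, values as JSON. arm_command: Moves the arm, as the interface text tells. Its arguments: {"type":"object","properties":{"commands":{"type":"array"},"force":{"type":"number"}},"required":["commands"]}

```bash
mkdir -p pics; cat > h.py <<'E'
import numpy as np, cv2
from scipy.spatial.transform import Rotation as R
from station import readout, read_camera, order, models, ctrl
def cam(name):
    o=readout.get_obs(); p=read_camera(name)
    K=np.array(p["intrinsics"])
    if name=="wrist":
        T=np.eye(4);T[:3,:3]=R.from_rotvec(o["orientation"]).as_matrix();T[:3,3]=o["position"]
        M=T@np.array(p["hand_eye"]); E=M[:3,3];Q=M[:3,:3]
    else:
        E=np.array(p["eye"]);q=np.array(p["orientation"])
        Q=q if q.shape==(3,3) else R.from_rotvec(q).as_matrix()
    return p,K,E,Q
def at_z(c,uv,z):
    p,K,E,Q=c
    d=np.linalg.inv(K)@[uv[0],uv[1],1]; d=Q@[d[0],-d[1],-d[2]]
    return E+d*(z-E[2])/d[2]
def proj(c,X):
    p,K,E,Q=c
    v=Q.T@(np.array(X)-E); w=K@[v[0],-v[1],-v[2]]
    return w[:2]/w[2]
E
python3 - <<'E'
from h import *
o=readout.get_obs();print({k:np.round(v,3) for k,v in o.items()})
for n in("top","side"):
    c=cam(n);p=c[0];print(n,{k:(np.round(v,3).tolist() if k!='color' else 0) for k,v in p.items() if k!="color"})
    cv2.imwrite(f"pics/{n}0.png",p["color"])
    for l,z in [("stand",0),("tray_mid",.006),("sleeve_0_tab",.292),("sleeve_0_pivot",.165),("tube_0_mid",.195),("tube_1_mid",.195),("case",0),("lane_mid",.006),("cover",.045),("tab_post",.083),("tab_pivot",.058),("saline_bottle",0),("glass_beaker",0),("tip_rack",0)]:
        for m in models.mark_of(p,l)[:3]:
            print(l,round(m["score"],2),np.round(m["at"],1),np.round(at_z(c,m["at"],z),3))
E
```

```text
{'time_s': np.float64(0.0), 'joints': array([-1.189,  0.125,  1.652, -0.   ,  1.367, -0.083]), 'qvel': array([ 0.   ,  0.   ,  0.002,  0.001, -0.001, -0.002]), 'joint_efforts': array([ 1.0000e-03, -4.1761e+01, -3.5993e+01,  7.7000e-02,  4.9000e-02,
       -0.0000e+00]), 'position': array([ 0.291, -0.58 ,  0.213]), 'orientation': array([-3.055e+00, -7.230e-01,  1.000e-03]), 'wrist_force': array([-0.197, -0.307,  0.12 ]), 'ft_torque': array([-0.024, -0.02 , -0.02 ]), 'grip_force': np.float64(0.0), 'grip_width': np.float64(0.095)}
top {'intrinsics': [[556.432, 0.0, 324.726], [0.0, 556.432, 237.1], [0.0, 0.0, 1.0]], 'eye': [0.491, 0.065, 1.411], 'orientation': [0.032, -0.048, -1.593], 'shot': 1}
stand 0.77 [239.4 238. ] [0.565 0.267 0.   ]
tray_mid 0.77 [242.9 288.9] [0.436 0.259 0.006]
sleeve_0_tab 0.89 [258.2 216.6] [0.592 0.187 0.292]
sleeve_0_pivot 0.73 [260.9 233.7] [0.565 0.195 0.165]
sleeve_0_pivot 0.58 [203.4 232.1] [0.571 0.324 0.165]
tube_0_mid 0.77 [254.6 232.9] [0.565 0.206 0.195]
tube_1_mid 0.47 [230.3 235.2] [0.561 0.259 0.195]
case 0.45 [262.  234.4] [0.573 0.21  0.   ]
la
[... 624 characters left out ...]
entation': [0.296, -1.032, -2.39], 'shot': 2}
stand 0.61 [270.7 344. ] [0.578 0.254 0.   ]
tray_mid 0.93 [319.8 376.3] [0.439 0.267 0.006]
sleeve_0_tab 0.65 [276.  230.9] [0.587 0.193 0.292]
sleeve_0_pivot 0.67 [287.8 277.1] [0.569 0.188 0.165]
sleeve_0_pivot 0.17 [359.3 261.9] [0.466 0.07  0.165]
tube_1_mid 0.34 [249.4 319.6] [0.551 0.336 0.195]
cover 0.75 [360.7 263.8] [ 0.513 -0.027  0.045]
cover 0.32 [230.4 271.7] [0.761 0.163 0.045]
tab_post 0.58 [274.8 346.4] [0.527 0.299 0.083]
tab_pivot 0.45 [395.8 272.5] [ 0.424 -0.036  0.058]
saline_bottle 0.78 [309.  229.8] [ 0.713 -0.097  0.   ]
glass_beaker 0.19 [250.7 319.7] [0.657 0.225 0.   ]
tip_rack 0.87 [326.4 208.5] [ 0.72  -0.195  0.   ]
```

```bash
python3 - <<'E'
import cv2
t=cv2.imread("pics/top0.png")[140:340,160:460]; cv2.imwrite("pics/top0c.png",cv2.resize(t,(800,533),interpolation=cv2.INTER_CUBIC))
E
```

```text
(no output)
```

View pics/top0c.png

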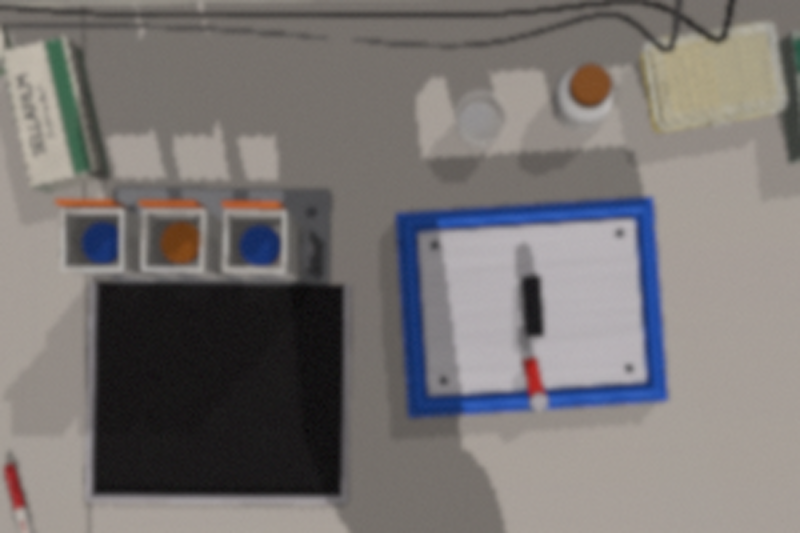

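View pics/side0.png

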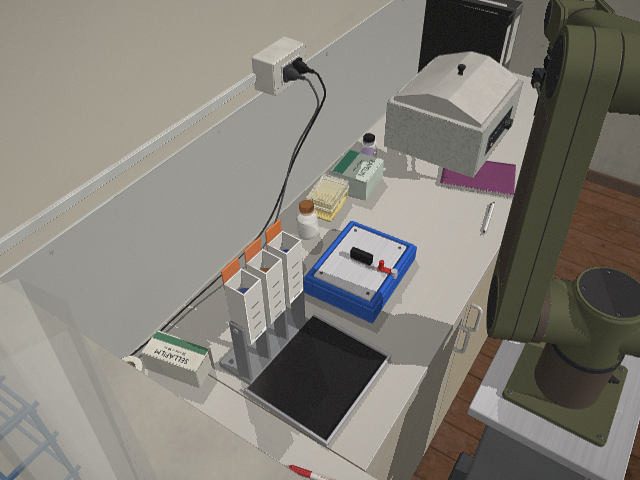

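Three loaded sleeves (caps blue, orange and blue at crop (103,242), (180,242), (260,245)). The tray is at crop (95..345, 285..495). The case has its plate at (417..648, 220..398), grip bar at (532,306) and red tab at (535,380).

```bash
cat >> h.py <<'E'
def rect(c,mask,z,off=(0,0)):
    cs,_=cv2.findContours(mask.astype(np.uint8),cv2.RETR_EXTERNAL,cv2.CHAIN_APPROX_NONE)
    k=max(cs,key=cv2.contourArea)[:,0,:]+np.array(off)
    P=np.array([at_z(c,q,z)[:2] for q in k],np.float32)
    (m,s,a)=cv2.minAreaRect(P); return np.round(m,4),np.round(s,4),round(a,2)
E
python3 - <<'E'
from h import *
c=cam("top");im=c[0]["color"].astype(int);b,g,r=im[...,0],im[...,1],im[...,2]
cv2.imwrite("pics/top1.png",c[0]["color"])
blue=(b>120)&(r<70)&(b-g>50)
w=np.zeros(blue.shape,bool);w[200:310,300:420]=1
print("case",rect(c,blue&w,.055),rect(c,blue&w,.03))
pl=(r>110)&(g>110)&(abs(b-r)<60)&w
# plate: fill inside blue
cs,h=cv2.findContours((blue&w).astype(np.uint8),cv2.RETR_CCOMP,cv2.CHAIN_APPROX_NONE)
i=max([j for j in range(len(cs)) if h[0][j][3]>=0],key=lambda j:cv2.contourArea(cs[j]))
m=np.zeros(blue.shape,np.uint8);cv2.drawContours(m,cs,i,1,-1);print("plate",rect(c,m,.053))
red=(r>120)&(g<70)&(b<80)&w
print("red",rect(c,red,.07),np.argwhere(red).mean(0))
blk=(r<45)&(g<45)&(b<45); bw=np.zeros_like(blk);bw[235:280,345:375]=1
print("bar",rect(c,blk&bw,.081))
tw=np.zeros_like(blk);tw[243:330,190:292]=1
print("tray",rect(c,(im.max(2)<50)&tw,.006))
org=(r>150)&(g>60)&(g<150)&(b<80)
n,l,s,ce=cv2.connectedComponentsWithStats(org.astype(np.uint8))
for j in range(1,n):
    if s[j,4]>15: print("orange",s[j],ce[j],at_z(c,ce[j],.305))
E
```

```text
case (array([ 0.5146, -0.0481]), array([0.182 , 0.1985]), 2.55) (array([ 0.5151, -0.0502]), array([0.1853, 0.2021]), 2.55)Traceback (most recent call last):
  File "<stdin>", line 10, in <module>
ValueError: max() iterable argument is empty
```

View pics/top1.png

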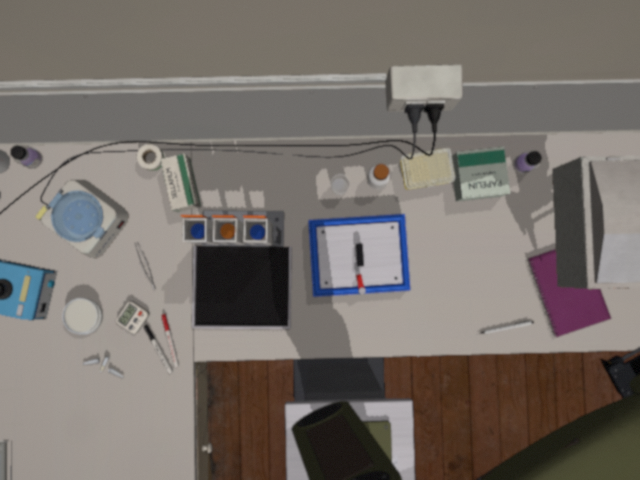

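Top view: the bench to the right of the case (columns 415-520, rows 205-315) is free for the plate. The pen is at (505,326).

```bash
python3 - <<'E'
from h import *
c=cam("top");im=c[0]["color"].astype(int);b,g,r=im[...,0],im[...,1],im[...,2]
blue=(b-r>50)
w=np.zeros(blue.shape,bool);w[200:310,300:420]=1
print("case",rect(c,blue&w,.055),rect(c,blue&w,.03))
pl=(~blue)&(b-r<30)&w
n,l,s,ce=cv2.connectedComponentsWithStats(pl.astype(np.uint8),connectivity=4)
j=l[230,335];print(s[j]); m=(l==j).astype(np.uint8)
print("plate",rect(c,m,.053))
red=(r>100)&(g<80)&(b<90)&w
print("red",np.argwhere(red)[:,::-1].mean(0),at_z(c,np.argwhere(red)[:,::-1].mean(0),.065))
bw=np.zeros(blue.shape,bool);bw[235:280,345:375]=1
print("bar",rect(c,(im.max(2)<60)&bw,.081))
tw=np.zeros_like(bw);tw[235:335,188:296]=1
print("tray",rect(c,(im.max(2)<60)&tw,.006))
org=(r-b>90)&(g<170)
n,l,s,ce=cv2.connectedComponentsWithStats(org.astype(np.uint8))
for j in range(1,n):
    if s[j,4]>15: print("orange",s[j],ce[j],at_z(c,ce[j],.305))
for nm in ("top","side"):
  c=cam(nm)
  for l,z in [("sleeve_0_tab",.292),("sleeve_0_pivot",.165),("tab_post",.083),("tab_pivot",.058),("cover",.045)]:
    for m in models.mark_of(c[0],l)[:4]: print(nm,l,round(m["score"],2),np.round(m["at"],1),np.round(at_z(c,m["at"],z),3))
E
```

```text
case (array([ 0.5142, -0.0312]), array([0.1867, 0.2356]), 2.35) (array([ 0.5147, -0.033 ]), array([0.1901, 0.24  ]), 2.35)
[  300   200   120   110 10786]
plate (array([ 0.5157, -0.0333]), array([0.2922, 0.2663]), 88.75)
red [359.29824561 281.14035088] [ 0.45070855 -0.02956453  0.065     ]
bar (array([ 0.515 , -0.0295]), array([0.0502, 0.0129]), 2.34)
tray (array([0.4588, 0.2614]), array([0.2314, 0.226 ]), 88.88)
orange [182 215  20   2  40] [191.5 215.5] [0.59582787 0.31795768 0.305     ]
orange [214 215  19   2  22] [223.27272727 215.86363636] [0.59370355 0.25485834 0.305     ]
orange [244 216  20   2  38] [253.97368421 216.47368421] [0.5911321  0.19383775 0.305     ]
orange [225 230   8   7  34] [228.58823529 233.70588235] [0.55788878 0.24479917 0.305     ]
orange [358 276   5  11  40] [359.625 281.175] [ 0.45776392 -0.01331181  0.305     ]
orange [163 317   5  12  23] [165.04347826 322.56521739] [0.38538702 0.37223638 0.305     ]
top sleeve_0_tab 0.67 [257.9 215.7] [0.594 0.187 0.292]
top sleeve_0_pivot 0.85 [261.3 236.4] [0.559 0.194 0.165]
top tab_post 0.69 [359.7 276.2] [ 0.463 -0.03   0.083]
top tab_post 0.39 [241.9 286. ] [0.446 0.251 0.083]
top tab_pivot 0.61 [363.8 288.5] [ 0.432 -0.041  0.058]
top cover 0.71 [359.9 257. ] [ 0.509 -0.034  0.045]
side sleeve_0_tab 0.97 [272.1 230.7] [0.594 0.196 0.292]
side sleeve_0_pivot 0.91 [284.6 277.9] [0.573 0.194 0.165]
side tab_post 0.68 [382.  263.1] [ 0.456 -0.024  0.083]
side tab_pivot 0.41 [398.3 274.4] [ 0.416 -0.034  0.058]
side cover 0.87 [357.9 263. ] [ 0.52  -0.025  0.045]
side cover 0.43 [275.1 231.8] [ 0.754 -0.005  0.045]
side cover 0.37 [319.9 376.6] [0.425 0.288 0.045]
```

Request:
arm_command(
  commands=[
    [0.5,0.32,0.9,0.2,-0.27],
    [0.5,0.32,0.9,0.2,-0.27],
    [0.5,0.32,0.9,0.2,-0.27],
    [0.5,0.32,0.9,0.2,-0.27],
    [0.5,0.32,0.9,0.2,-0.27],
    [0.5,0.32,0.9,0.2,-0.27],
    [0.5,0.32,0.9,0.2,-0.27],
    [0.5,0.32,0.9,0.2,-0.27],
  ],
  force=20,
)

```text
time_s: 3.2
position: [0.4517, -0.1289, 0.3156]
orientation: [3.14, 0.065, 0.002]
wrist_force: [0.1, -0.6, 0.3]
grip_width: 0.0473
grip_force: 0.0
```

Request:
arm_command(
  commands=[
    [0.5,0.0,0.2,0.0,0],
    [0.5,0.0,0.2,0.0,0],
    [0.5,0.0,0.2,0.0,0],
    [0.5,0.0,0.2,0.0,0],
  ],
)

```text
time_s: 3.7
position: [0.4513, -0.0315, 0.3147]
orientation: [3.14, 0.064, 0.0]
wrist_force: [0.3, -0.4, -0.0]
grip_width: 0.0476
grip_force: 0.0
```

```bash
python3 - <<'E'
from h import *
o=readout.get_obs();print(np.round(o["position"],4),np.round(R.from_rotvec(o["orientation"]).as_matrix(),3).tolist(),o["grip_width"])
c=cam("wrist");im=c[0]["color"].astype(int);print(np.round(c[2],3),np.round(c[3],2).tolist())
cv2.imwrite("pics/w0.png",c[0]["color"])
for l,z in [("tab_post",.083),("tab_pivot",.058),("cover",.045),("case",0)]:
    for m in models.mark_of(c[0],l)[:2]: print(l,round(m["score"],2),np.round(m["at"],1),np.round(at_z(c,m["at"],z),4))
E
```

```text
[ 0.4513 -0.0315  0.3147] [[0.999, 0.041, 0.0], [0.041, -0.999, -0.001], [0.0, 0.001, -1.0]] 0.04755921012638068
[ 0.532 -0.028  0.484] [[0.04, 0.96, 0.29], [-1.0, 0.04, 0.01], [0.0, -0.29, 0.96]]
tab_post 0.76 [318.4 199. ] [ 0.4608 -0.0324  0.083 ]
tab_pivot 0.57 [322.1 223.3] [ 0.4284 -0.0381  0.058 ]
cover 0.71 [322.8 143.7] [ 0.5164 -0.0351  0.045 ]
```

View pics/w0.png

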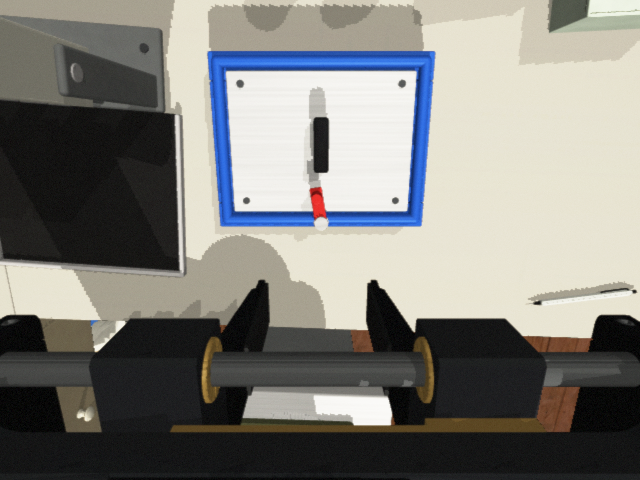

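Wrist view: case rim (210..435, 52..225), plate aligned in it, grip bar (321,145), red tab with post near (317,199).

```bash
python3 - <<'E'
from h import *
c=cam("wrist");im=c[0]["color"].astype(int);b,g,r=im[...,0],im[...,1],im[...,2]
blue=(b-r>50);w=np.zeros(blue.shape,bool);w[45:235,200:445]=1
print("case",rect(c,blue&w,.055))
cs,h=cv2.findContours((blue&w).astype(np.uint8),cv2.RETR_CCOMP,cv2.CHAIN_APPROX_NONE)
i=max([j for j in range(len(cs)) if h[0][j][3]>=0],key=lambda j:cv2.contourArea(cs[j]),default=None)
if i is not None:
    m=np.zeros(blue.shape,np.uint8);cv2.drawContours(m,cs,i,1,-1);print("plate",rect(c,m,.053))
bw=np.zeros(blue.shape,bool);bw[110:178,306:336]=1
print("bar",rect(c,(im.max(2)<60)&bw,.081))
tw=np.zeros(blue.shape,bool);tw[180:232,300:335]=1
red=tw&(r>120)&(g<90)&(b<90);q=np.argwhere(red)[:,::-1];print("red",q.min(0),q.max(0),q.mean(0))
for v in range(185,222,4):
    s=q[q[:,1]==v]; print(v,s[:,0].min() if len(s) else 0,s[:,0].max() if len(s) else 0,end="; ")
E
```

```text
case (array([ 0.5162, -0.0328]), array([0.184 , 0.2333]), 2.28)
bar (array([ 0.5162, -0.0323]), array([0.0546, 0.0143]), 2.08)
red [310 187] [325 219] [317.06306306 202.96396396]
185 0 0; 189 310 320; 193 310 321; 197 311 321; 201 312 322; 205 312 323; 209 313 323; 213 313 324; 217 314 325; 221 0 0;
```

Request:
arm_command(
  commands=[
    [0.5,0.019,0.002,-0.3,0],
    [0.5,0.019,0.002,-0.4,0],
    [0.5,0.019,0.002,-0.45,0],
    [0.5,0.019,0.002,-0.503,0],
    [0.5,0.019,0.002,-0.503,0],
    [0.5,0.019,0.002,-0.503,0],
    [0.5,0.019,0.002,-0.503,0],
  ],
  force=10,
)

```text
time_s: 4.88
position: [0.4636, -0.0307, 0.0668]
orientation: [3.14, 0.064, 0.01]
wrist_force: [0.0, 0.5, -0.4]
grip_width: 0.0476
grip_force: 0.0
```

Request:
arm_command(
  commands=[
    [0,0,0,0,0],
    [0,0,0,0,0],
    [0,0,0,0,0],
    [0,0,0,0,0],
    [0,0,0,0,0],
  ],
)

```text
time_s: 5.5
position: [0.4608, -0.03, 0.0632]
orientation: [-3.141, -0.064, 0.0]
wrist_force: [0.1, 0.5, -0.0]
grip_width: 0.0114
grip_force: 10.0
```

Post pinched (about 12 mm). Swinging it now.

Request:
arm_command(
  commands=[
    [0,-0.004,0.011,0,0],
    [0,-0.008,0.022,0,0],
    [0,-0.025,0.041,0,0],
    [0,-0.048,0.051,0,0],
    [0,-0.06,0.053,0,0],
    [0,-0.073,0.052,0,0],
    [0,-0.073,0.052,0,0],
    [0,-0.073,0.052,0,0],
  ],
)

```text
time_s: 6.5
position: [0.4245, -0.0049, 0.0638]
orientation: [3.138, 0.065, 0.002]
wrist_force: [1.6, -6.4, 1.2]
grip_width: 0.0116
grip_force: 10.0
```

Request:
arm_command(
  commands=[
    [0.2,0,0,0,0],
    [0.2,0,0,0,0],
    [0.2,0,0,0.06,0],
    [0.2,0,0,0.12,0],
    [0.5,0,0,0.2,0],
    [0.5,0.1,-0.02,0.2,0],
    [0.5,0.1,-0.02,0.2,0],
  ],
)

```text
time_s: 7.38
position: [0.4756, -0.014, 0.1629]
orientation: [-3.14, -0.063, 0.002]
wrist_force: [0.1, 0.4, -0.9]
grip_width: 0.0432
grip_force: 0.0
```

```bash
python3 - <<'E'
from h import *
o=readout.get_obs();print(np.round(o["position"],4))
c=cam("wrist");cv2.imwrite("pics/w1.png",c[0]["color"])
for l,z in [("tab_post",.083),("tab_pivot",.058),("cover",.045)]:
    for m in models.mark_of(c[0],l)[:2]: print(l,round(m["score"],2),np.round(m["at"],1),np.round(at_z(c,m["at"],z),4))
E
```

```text
[ 0.4756 -0.014   0.1629]
tab_post 0.55 [304.5 317.2] [ 0.4253 -0.0066  0.083 ]
tab_pivot 0.94 [341.5 296.5] [ 0.4312 -0.0346  0.058 ]
cover 0.57 [346. 186.] [ 0.5159 -0.0338  0.045 ]
```

View pics/w1.png

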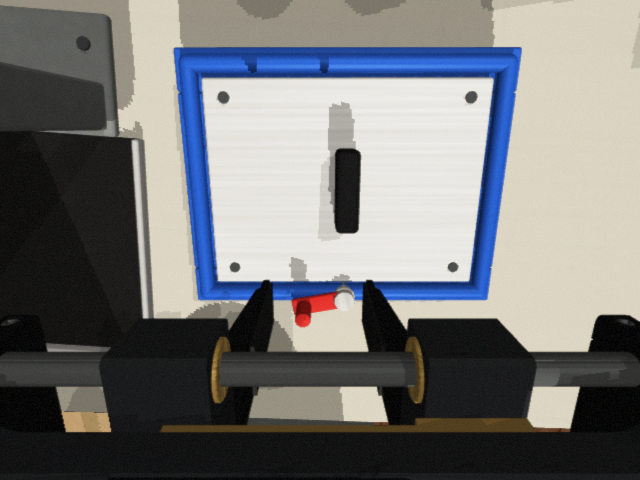

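Tab lies along the rim, post at (303,318), clear of the plate. Grip bar at (347,190).

Request:
arm_command(
  commands=[
    [0.5,0.084,-0.038,0,0],
    [0.5,0.084,-0.038,-0.1,0],
    [0.5,0.084,-0.038,-0.16,0],
    [0.5,0.084,-0.038,-0.213,0],
    [0.5,0.084,-0.038,-0.213,0],
    [0.5,0.084,-0.038,-0.213,0],
    [0,0.084,-0.038,-0.213,0],
    [0,0.084,-0.038,-0.213,0],
  ],
  force=40,
)

```text
time_s: 8.57
position: [0.5164, -0.033, 0.0571]
orientation: [3.141, 0.064, 0.001]
wrist_force: [-0.2, -0.2, -0.6]
grip_width: 0.0328
grip_force: 0.0
```

Request:
arm_command(
  commands=[
    [0,0,0,0,0],
    [0,0,0,0,0],
    [0,0,0,0,0],
    [0,0,0,0,0],
  ],
)

```text
time_s: 9.07
position: [0.5163, -0.033, 0.0568]
orientation: [-3.141, -0.064, 0.0]
wrist_force: [-1.4, 1.4, 1.1]
grip_width: 0.0158
grip_force: 40.0
```

Request:
arm_command(
  commands=[
    [0,0,0,0.03,0],
    [0,0,0,0.1,0],
    [0,0,-0.04,0.12,0],
    [0,-0.06,-0.15,0.12,0],
    [0,-0.06,-0.26,0.12,0],
    [0,-0.06,-0.37,0.12,0],
    [0,-0.06,-0.48,0.12,0],
    [0,-0.06,-0.58,0.12,0],
  ],
)

```text
time_s: 10.07
position: [0.4861, -0.3252, 0.1175]
orientation: [3.14, 0.063, 0.001]
wrist_force: [0.1, 0.4, -0.8]
grip_width: 0.0158
grip_force: 40.0
```

Request:
arm_command(
  commands=[
    [0,0,0,0,0],
    [0,0,0,-0.1,0],
    [0,0,0,-0.15,0],
    [0,0,0,-0.19,0],
    [0,0,0,-0.205,0],
    [0,0,0,-0.21,0],
    [0,0,0,-0.21,0],
  ],
)

```text
time_s: 10.95
position: [0.487, -0.3235, 0.0127]
orientation: [3.14, 0.064, 0.002]
wrist_force: [-0.5, 0.3, -1.9]
grip_width: 0.0157
grip_force: 40.0
```

Request:
arm_command(
  commands=[
    [0.4,0,0,0,0],
    [0.4,0,0,0,0],
    [0.4,0,0,0,0],
    [0.4,0,0,0.1,0],
    [0.4,0,0,0.2,0],
    [0.4,0,0.1,0.32,0],
    [0,0,0.22,0.44,0],
    [0,0,0.34,0.56,0],
  ],
)

```text
time_s: 11.95
position: [0.4861, -0.1943, 0.2507]
orientation: [3.141, 0.063, 0.001]
wrist_force: [1.0, 0.2, 0.5]
grip_width: 0.0234
grip_force: 0.0
```

Request:
arm_command(
  commands=[
    [0,-0.1,0.82,0.16,-0.03],
    [0,-0.1,0.82,0.16,-0.03],
    [0,-0.1,0.82,0.16,-0.03],
    [0,-0.1,0.82,0.16,-0.03],
    [0,-0.1,0.82,0.16,-0.03],
    [0,-0.1,0.82,0.16,-0.03],
    [0,-0.1,0.82,0.16,-0.03],
    [0,-0.1,0.82,0.16,-0.03],
  ],
)

```text
time_s: 12.95
position: [0.4359, 0.2169, 0.3299]
orientation: [-3.141, 0.002, -0.002]
wrist_force: [-0.2, 0.0, 0.6]
grip_width: 0.0006
grip_force: 0.0
```

```bash
python3 - <<'E'
from h import *
o=readout.get_obs();print(np.round(o["position"],4))
c=cam("wrist");cv2.imwrite("pics/w2.png",c[0]["color"])
for l,z in [("sleeve_0_tab",.292),("sleeve_0_pivot",.165),("tray_mid",.006),("stand",0)]:
    for m in models.mark_of(c[0],l)[:4]: print(l,round(m["score"],2),np.round(m["at"],1),np.round(at_z(c,m["at"],z),4))
c=cam("top");im=c[0]["color"]
for m in models.mark_of(c[0],"cover")[:2]: print("cover",m["score"],np.round(at_z(c,m["at"],0),3))
E
```

```text
[0.4359 0.2169 0.3299]
tray_mid 0.68 [280.6 185.7] [0.4465 0.2645 0.006 ]
cover 0.9 [ 0.482 -0.323  0.   ]
cover 0.49 [0.624 0.311 0.   ]
```

View pics/w2.png

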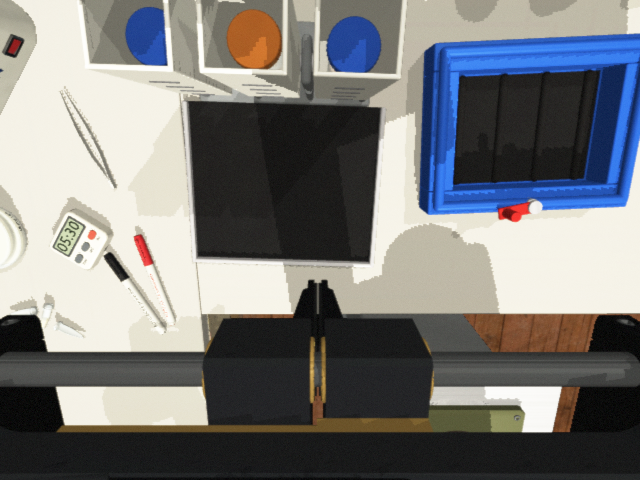

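Wrist view: the plate is out of the case and its lanes are empty. The tray's lip corners are at about (196,262), (372,264), (384,106); the sleeve fronts are at the top.

```bash
python3 - <<'E'
from h import *
c=cam("wrist")
for q in [(196,263),(372,265),(384,106),(182,98)]: print("lip",q,np.round(at_z(c,q,.014),4))
for q in [(84,65),(173,68),(198,71),(289,72),(314,74),(403,76)]: print("mouth",q,np.round(at_z(c,q,.275),4))
c=cam("side")
for m in models.mark_of(c[0],"sleeve_0_tab")[:4]: print(round(m["score"],2),np.round(at_z(c,m["at"],.292),4))
im=c[0]["color"].astype(int);b,g,r=im[...,0],im[...,1],im[...,2]
cv2.imwrite("pics/s2.png",cv2.resize(c[0]["color"][200:400,200:420],None,fx=3,fy=3,interpolation=cv2.INTER_CUBIC))
E
```

```text
lip (196, 263) [0.3453 0.3771 0.014 ]
lip (372, 265) [0.3406 0.1403 0.014 ]
lip (384, 106) [0.5426 0.1327 0.014 ]
lip (182, 98) [0.5534 0.3732 0.014 ]
mouth (84, 65) [0.5511 0.3374 0.275 ]
mouth (173, 68) [0.5493 0.29   0.275 ]
mouth (198, 71) [0.5477 0.2767 0.275 ]
mouth (289, 72) [0.5469 0.2278 0.275 ]
mouth (314, 74) [0.5458 0.2144 0.275 ]
mouth (403, 76) [0.5444 0.1664 0.275 ]
0.78 [0.5941 0.1916 0.292 ]
0.16 [0.3375 0.1641 0.292 ]
```

View pics/s2.png

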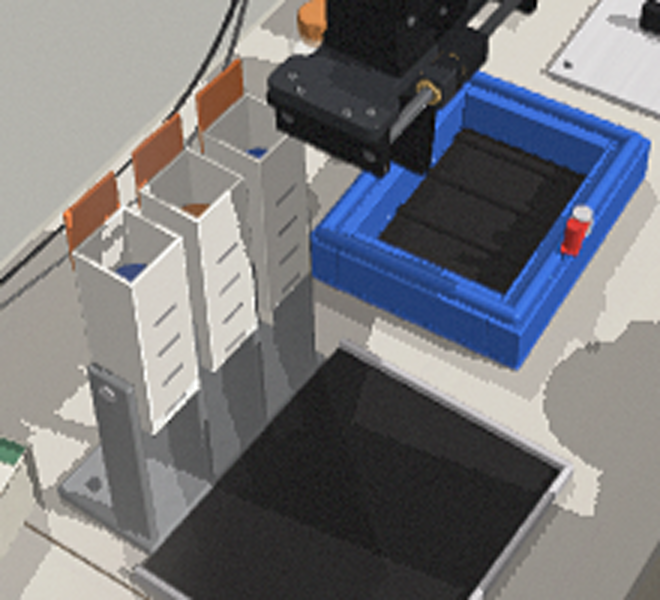

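```bash
cat > traj.py <<'E'
import numpy as np,sys
from station import readout
def traj(px,r=.124,hw=.010,ts=(0,.3,.6,.9,1.15,1.35,1.5,1.65,1.8,1.95,2.1,2.22,2.3)):
    P=[]
    for t in ts:
        s,c=np.sin(t),np.cos(t)
        k=np.clip((1.57-t)/.2,-1,1)*hw
        P.append((px+.028*c-r*s+k,.165+.028*s+r*c))
    return np.array(P)
if __name__=="__main__":
    print(np.round(readout.get_obs()["position"],4))
    T=traj(.569);print(np.round(T,4).tolist())
    S=np.array([.621,.290]);print("shares from",S,np.round((T-S)/.5,3).tolist())
E
python3 traj.py
```

```text
[0.4365 0.2138 0.3287]
[[0.607, 0.289], [0.5691, 0.2917], [0.5321, 0.2832], [0.4993, 0.264], [0.4773, 0.2412], [0.4641, 0.2195], [0.4508, 0.2017], [0.4392, 0.1831], [0.4319, 0.1641], [0.4334, 0.1451], [0.4378, 0.1266], [0.4433, 0.1123], [0.4479, 0.1033]]
shares from [0.621 0.29 ] [[-0.028, -0.002], [-0.104, 0.003], [-0.178, -0.014], [-0.243, -0.052], [-0.287, -0.098], [-0.314, -0.141], [-0.34, -0.177], [-0.364, -0.214], [-0.378, -0.252], [-0.375, -0.29], [-0.366, -0.327], [-0.355, -0.355], [-0.346, -0.373]]
```

Request:
arm_command(
  commands=[
    [0,0.0,-0.048,0.06,0],
    [0,0.12,-0.048,0.06,0],
    [0,0.24,-0.048,0.06,0],
    [0,0.369,-0.048,0.06,0],
    [0,0.369,-0.048,0.06,0],
    [0,0.369,-0.048,0.06,0],
    [0,0.369,-0.048,-0.02,0],
    [0,0.369,-0.048,-0.077,0],
  ],
)

```text
time_s: 14.45
position: [0.6194, 0.1907, 0.291]
orientation: [-3.141, 0.009, -0.003]
wrist_force: [0.9, 0.2, -0.0]
grip_width: 0.0005
grip_force: 0.0
```

Request:
arm_command(
  commands=[
    [0,-0.028,-0.002,0,0],
    [0,-0.066,0.0,0,0],
    [0,-0.104,0.003,0.002,0],
    [0,-0.141,-0.006,0.002,0],
    [0,-0.178,-0.014,0.002,0],
    [0,-0.178,0,-0.014,0],
    [0,-0.212,0,-0.033,0],
    [0,-0.243,0,-0.052,0],
  ],
)

```text
time_s: 15.45
position: [0.4993, 0.1914, 0.2658]
orientation: [-3.14, 0.009, -0.006]
wrist_force: [1.0, 0.5, 0.6]
grip_width: 0.0004
grip_force: 0.5
```

Request:
arm_command(
  commands=[
    [0,-0.044,0.002,-0.046,0],
    [0,-0.071,0.003,-0.089,0],
    [0,-0.097,0.004,-0.125,0],
    [0,-0.121,0.005,-0.162,0],
    [0,-0.135,0.006,-0.2,0],
    [0,-0.132,0.006,-0.238,0],
    [0,-0.123,0.006,-0.275,0],
    [0,-0.112,0.006,-0.303,0],
  ],
)

```text
time_s: 16.45
position: [0.4435, 0.1936, 0.1114]
orientation: [3.142, -0.01, -0.002]
wrist_force: [-0.4, 0.8, 1.2]
grip_width: 0.0005
grip_force: 1.1
```

Request:
arm_command(
  commands=[
    [0,0.009,0,-0.018,0],
    [0,0.009,0,-0.018,0],
    [0,0.009,0,-0.018,0],
    [0,0.009,0,-0.018,0],
    [0,0.009,0,-0.018,0],
    [0,0.009,0,-0.018,0],
    [0,0.009,0,-0.018,0],
    [0,0.009,0,-0.018,0],
  ],
)

```text
time_s: 17.45
position: [0.4477, 0.1935, 0.1039]
orientation: [3.141, -0.01, -0.0]
wrist_force: [-2.9, -0.7, 0.2]
grip_width: -0.0
grip_force: 1.3
```

```bash
python3 - <<'E'
from h import *
o=readout.get_obs();print(np.round(o["position"],4),o["wrist_force"])
c=cam("side");cv2.imwrite("pics/s3.png",cv2.resize(c[0]["color"][200:450,180:480],None,fx=2,fy=2))
E
```

```text
[0.4477 0.1935 0.1039] [-2.93513211 -0.72137441  0.21951322]
```

View pics/s3.png

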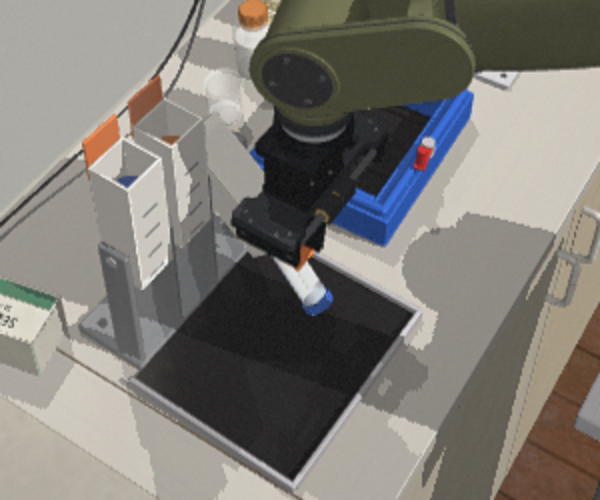

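Sleeve 0 is tipped and its tube is coming out onto the tray (cap at (318,300)), with the tail perhaps still in the mouth. Holding a little further, then easing back.

Request:
arm_command(
  commands=[
    [0,0.006,0,-0.01,0],
    [0,0.006,0,-0.01,0],
    [0,-0.02,0,0.046,0],
    [0,-0.029,0,0.083,0],
    [0,-0.032,0,0.121,0],
    [0,-0.018,0,0.159,0],
    [0,0.006,0,0.196,0],
    [0,0.032,0,0.232,0],
  ],
)

```text
time_s: 18.5
position: [0.4652, 0.1935, 0.2215]
orientation: [-3.141, 0.01, -0.003]
wrist_force: [-0.6, 0.1, 1.7]
grip_width: 0.0006
grip_force: 0.7
```

Request:
arm_command(
  commands=[
    [0,0.027,0,0.043,0],
    [0,0.071,0,0.089,0],
    [0,0.136,0,0.127,0],
    [0,0.21,0,0.144,0],
    [0,0.286,0,0.139,0],
    [0,0.33,0,0.139,0],
    [0,0.33,0,0.24,0],
    [0,0.33,0.062,0.26,0],
  ],
)

```text
time_s: 19.5
position: [0.6318, 0.2235, 0.3548]
orientation: [-3.14, 0.015, -0.012]
wrist_force: [0.2, 0.3, 0.5]
grip_width: 0.0002
grip_force: 0.0
```

```bash
python3 - <<'E'
from h import *
o=readout.get_obs();print(np.round(o["position"],4))
c=cam("top");cv2.imwrite("pics/t3.png",cv2.resize(c[0]["color"][190:340,160:460],None,fx=2.5,fy=2.5))
for m in models.mark_of(c[0],"tube_0_mid")[:3]: print("tube",m["score"],np.round(at_z(c,m["at"],.023),3))
c=cam("side")
for m in models.mark_of(c[0],"tube_0_mid")[:3]: print("tube",m["score"],np.round(at_z(c,m["at"],.023),3))
E
```

```text
[0.6318 0.2235 0.3548]
tube 0.6 [0.374 0.195 0.023]
```

View pics/t3.png

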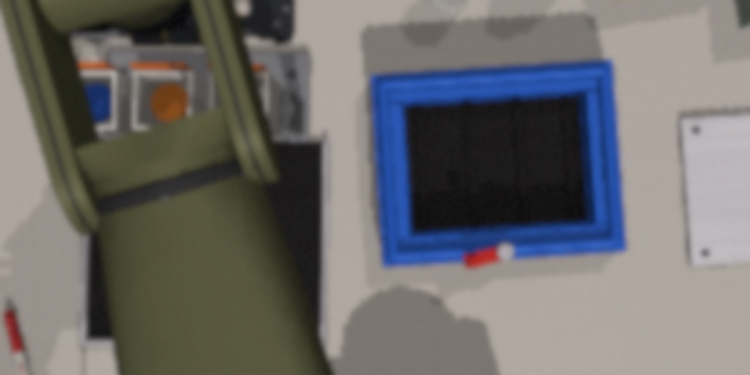

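The top view is blocked by the arm. The side detector puts the tube in the tray near (0.374, 0.195). Sleeve 2 next.

Request:
arm_command(
  commands=[
    [0,-0.012,0.09,0,0],
    [0,-0.012,0.178,0,0],
    [0,-0.012,0.178,0,0],
    [0,-0.012,0.178,-0.05,0],
    [0,-0.012,0.178,-0.13,0],
    [0,-0.012,0.178,-0.13,0],
  ],
)

```text
time_s: 20.45
position: [0.6211, 0.3112, 0.2792]
orientation: [3.137, -0.012, -0.014]
wrist_force: [-0.8, 0.6, -0.3]
grip_width: 0.0003
grip_force: 0.0
```

Request:
arm_command(
  commands=[
    [0,-0.028,0.0,0,0],
    [0,-0.066,0.0,0,0],
    [0,-0.104,0.001,0.002,0],
    [0,-0.141,0.002,-0.006,0],
    [0,-0.178,0.002,-0.014,0],
    [0,-0.212,0.003,-0.033,0],
    [0,-0.243,0.004,-0.052,0],
    [0,-0.287,0.004,-0.098,0],
  ],
)

```text
time_s: 21.45
position: [0.4806, 0.3163, 0.2406]
orientation: [-3.137, 0.011, -0.013]
wrist_force: [1.4, 1.2, 0.8]
grip_width: 0.0003
grip_force: 0.7
```

Request:
arm_command(
  commands=[
    [0,-0.027,0.0,-0.043,0],
    [0,-0.053,0.001,-0.079,0],
    [0,-0.077,0.001,-0.116,0],
    [0,-0.091,0.002,-0.154,0],
    [0,-0.088,0.002,-0.192,0],
    [0,-0.079,0.003,-0.229,0],
    [0,-0.068,0.003,-0.257,0],
    [0,-0.056,0.003,-0.28,0],
  ],
)

```text
time_s: 22.45
position: [0.4518, 0.3168, 0.0947]
orientation: [3.141, -0.011, -0.001]
wrist_force: [-0.4, 0.4, 2.3]
grip_width: 0.0003
grip_force: 1.0
```

Request:
arm_command(
  commands=[
    [0,0,0,0,0],
    [0,0,0,0,0],
    [0,0,0,0,0],
    [0,0,0,0,0],
    [0,0,0,0,0],
    [0,0,0,0,0],
    [0,0,0,0,0],
    [0,0,0,0,0],
  ],
)

```text
time_s: 23.45
position: [0.4512, 0.317, 0.0958]
orientation: [3.142, -0.01, -0.0]
wrist_force: [-4.1, -0.3, 0.9]
grip_width: 0.0003
grip_force: 1.3
```

Request:
arm_command(
  commands=[
    [0,0,0,0,0],
    [0,-0.012,0,0.028,0],
    [0,-0.023,0,0.056,0],
    [0,-0.032,0,0.093,0],
    [0,-0.035,0,0.131,0],
    [0,-0.021,0,0.169,0],
    [0,0.003,0,0.206,0],
    [0,0.029,0,0.242,0],
  ],
)

```text
time_s: 24.45
position: [0.4673, 0.3172, 0.2192]
orientation: [-3.141, 0.01, -0.004]
wrist_force: [-1.3, -0.5, 1.4]
grip_width: 0.0007
grip_force: 0.7
```

Request:
arm_command(
  commands=[
    [0,0.027,0,0.043,0],
    [0,0.071,0,0.089,0],
    [0,0.136,0,0.127,0],
    [0,0.21,0,0.144,0],
    [0,0.286,0,0.139,0],
    [0,0.33,0,0.139,0],
    [0,0.33,0,0.24,0],
    [0,0.33,-0.062,0.26,0],
  ],
)

```text
time_s: 25.45
position: [0.6332, 0.287, 0.352]
orientation: [-3.139, 0.008, -0.012]
wrist_force: [0.3, -0.4, 1.3]
grip_width: 0.0006
grip_force: 0.0
```

Request:
arm_command(
  commands=[
    [0,-0.1,-0.07,0.04,0],
    [0,-0.2,-0.07,0.04,0],
    [0,-0.3,-0.07,0.04,0],
    [0.6,-0.42,-0.07,0.04,0],
    [0.6,-0.42,-0.07,0.04,0],
    [0.6,-0.42,-0.07,0.04,0],
    [0.6,-0.42,-0.07,0.04,0],
  ],
)

```text
time_s: 26.32
position: [0.4221, 0.2509, 0.3671]
orientation: [3.141, -0.012, 0.001]
wrist_force: [-0.6, -0.3, -1.3]
grip_width: 0.0351
grip_force: 0.0
```

```bash
python3 - <<'E'
from h import *
o=readout.get_obs();print(np.round(o["position"],4))
c=cam("wrist");cv2.imwrite("pics/w4.png",c[0]["color"])
for l in("tube_0_mid","tube_1_mid"):
  for m in models.mark_of(c[0],l)[:3]: print(l,m["score"],np.round(m["at"],1),np.round(at_z(c,m["at"],.023),4))
E
```

```text
[0.4221 0.2509 0.3671]
tube_0_mid 0.96 [353.9 234. ] [0.3618 0.2001 0.023 ]
```

View pics/w4.png

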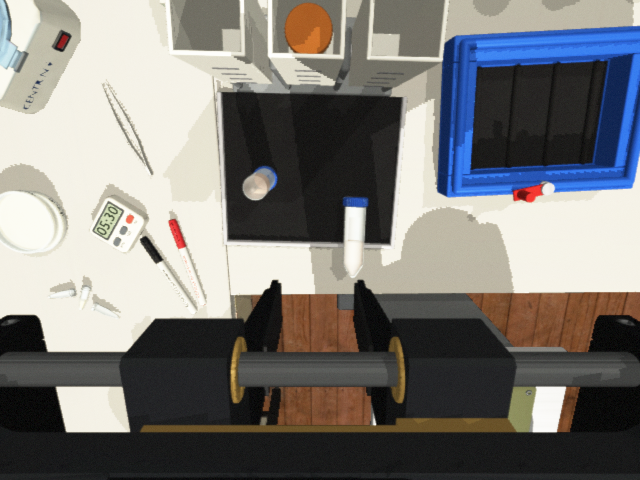

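Right tube lies along x with its tail over the front lip: cap at (355,202), tail at (354,276). The left tube stands on its cap: foot near (268,175), top near (256,187). Sleeves 0 and 2 are empty; sleeve 1 still holds the orange-capped tube.

```bash
python3 - <<'E'
from h import *
c=cam("wrist");im=c[0]["color"].astype(int);b,g,r=im[...,0],im[...,1],im[...,2]
o=readout.get_obs();print(np.round(o["position"],4),o["grip_width"])
w=np.zeros(b.shape,bool);w[192:238,335:378]=1
print(rect(c,(im.max(2)>110)&w&~((im.min(2)<0)),.023))
for q in [(355,197),(355,206),(354,240),(353.5,276),(344,215),(367,215),(345,240),(363,240)]: print(q,np.round(at_z(c,q,.025),4))
print("standing base",np.round(at_z(c,(268,175),.01),4),"top",np.round(at_z(c,(256,187),.118),4))
for q in [(222,93),(404,97),(228,243),(391,244)]: print(np.round(at_z(c,q,.014),4))
s=cam("side");cv2.imwrite("pics/s4.png",cv2.resize(s[0]["color"][260:460,240:440],None,fx=3,fy=3,interpolation=cv2.INTER_CUBIC))
E
```

```text
[0.4216 0.251  0.3666] 0.05112860994377572
(array([0.385, 0.199]), array([0.0314, 0.0563]), 89.63)
(355, 197) [0.4136 0.1999 0.025 ]
(355, 206) [0.4012 0.1996 0.025 ]
(354, 240) [0.3531 0.1999 0.025 ]
(353.5, 276) [0.2992 0.1995 0.025 ]
(344, 215) [0.3888 0.2144 0.025 ]
(367, 215) [0.3886 0.1829 0.025 ]
(345, 240) [0.3532 0.2125 0.025 ]
(363, 240) [0.353  0.1874 0.025 ]
standing base [0.442  0.3179 0.01  ] top [0.4416 0.3178 0.118 ]
[0.5467 0.3716 0.014 ]
[0.5404 0.1388 0.014 ]
[0.3466 0.3787 0.014 ]
[0.3436 0.1458 0.014 ]
```

View pics/s4.png

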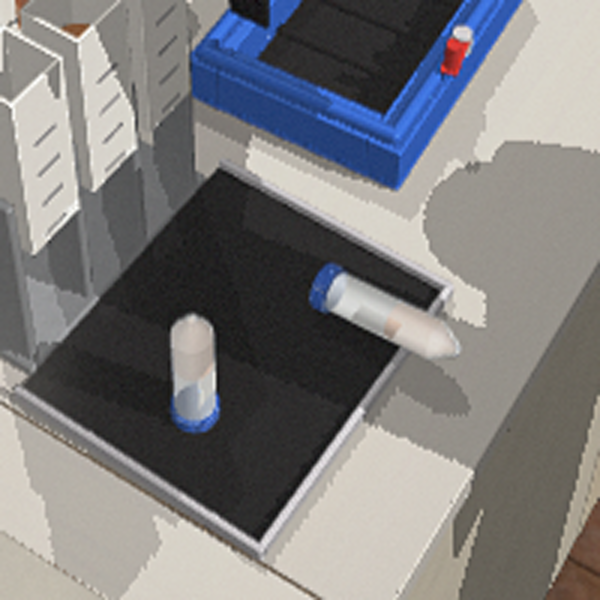

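Clear picture. Grasping the lying tube at x≈0.366, inside the lip.

Request:
arm_command(
  commands=[
    [0.6,-0.06,-0.08,-0.06,0],
    [0.6,-0.111,-0.103,-0.18,0],
    [0.6,-0.111,-0.103,-0.3,0],
    [0.6,-0.111,-0.103,-0.42,0],
    [0.6,-0.111,-0.103,-0.54,0],
    [0.6,-0.111,-0.103,-0.64,0],
    [0.6,-0.111,-0.103,-0.692,0],
    [0.6,-0.111,-0.103,-0.692,0],
  ],
  force=20,
)

```text
time_s: 27.58
position: [0.3633, 0.1987, 0.0186]
orientation: [3.139, -0.01, -0.009]
wrist_force: [0.4, -0.4, -0.0]
grip_width: 0.0571
grip_force: 0.0
```

Request:
arm_command(
  commands=[
    [0,0,0,0,0],
    [0,0,0,0,0],
    [0,0,0,0,0],
    [0,0,0,0,0],
    [0,0,0,0.05,0],
    [0,0,0,0.15,0],
    [0,0,0,0.25,0],
    [0,0,0,0.25,0],
  ],
)

```text
time_s: 28.58
position: [0.3682, 0.2007, 0.1509]
orientation: [-3.138, 0.01, -0.014]
wrist_force: [-0.3, 0.8, 0.2]
grip_width: 0.0345
grip_force: 19.9
```

Request:
arm_command(
  commands=[
    [0,0.05,-0.1,0,0.03],
    [0,0.1,-0.2,0,0.03],
    [0,0.16,-0.3,0,0.03],
    [0,0.22,-0.4,0,0.03],
    [0,0.28,-0.49,0,0.03],
    [0,0.323,-0.57,0,0.03],
    [0,0.323,-0.57,0,0.03],
    [0,0.323,-0.57,0,0.03],
  ],
)

```text
time_s: 29.58
position: [0.5256, -0.0849, 0.1443]
orientation: [-3.14, -0.063, 0.005]
wrist_force: [-0.3, -0.1, 0.4]
grip_width: 0.0344
grip_force: 19.9
```

Request:
arm_command(
  commands=[
    [0,0,0,-0.07,0],
    [0,0,0,-0.14,0],
    [0,0,0,-0.19,0],
    [0,0,0,-0.22,0],
    [0,0,0,-0.24,0],
    [0,0,0,-0.25,0],
    [0,0,0,-0.25,0],
  ],
)

```text
time_s: 30.45
position: [0.5271, -0.0852, 0.0214]
orientation: [-3.141, -0.064, -0.001]
wrist_force: [-1.5, 2.7, -0.1]
grip_width: 0.0344
grip_force: 20.0
```

Request:
arm_command(
  commands=[
    [0.46,0,0,-0.003,0],
    [0.46,0,0,-0.003,0],
    [0.46,0,0,-0.003,0],
    [0.46,0,0,0.06,0],
    [0.46,0,0,0.16,0],
    [0.46,-0.02,0.05,0.27,0],
    [0.46,-0.08,0.09,0.36,0],
    [0.46,-0.16,0.09,0.46,0],
  ],
)

```text
time_s: 31.45
position: [0.447, -0.0396, 0.2512]
orientation: [-3.141, -0.067, -0.0]
wrist_force: [0.2, -0.6, 0.0]
grip_width: 0.0439
grip_force: 0.0
```

```bash
python3 - <<'E'
from h import *
o=readout.get_obs();print(np.round(o["position"],4))
c=cam("wrist");cv2.imwrite("pics/w5.png",c[0]["color"])
for l in("tube_0_mid",):
  for m in models.mark_of(c[0],l)[:3]: print(l,m["score"],np.round(m["at"],1),np.round(at_z(c,m["at"],.023),4))
E
```

```text
[ 0.447  -0.0396  0.2512]
tube_0_mid 0.84 [363.4 133.5] [ 0.5252 -0.0824  0.023 ]
```

View pics/w5.png

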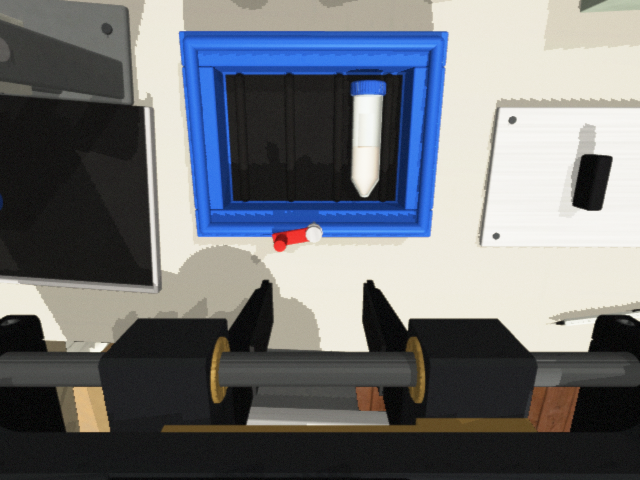

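Tube 1 lies well in the right-hand lane (355-380, 80-195). Next, push over the standing tube towards −y.

Request:
arm_command(
  commands=[
    [0,-0.01,0.823,0,-0.03],
    [0,-0.01,0.823,0,-0.03],
    [0,-0.01,0.823,0,-0.03],
    [0,-0.01,0.823,0,-0.03],
    [0,-0.01,0.823,0,-0.03],
    [0,-0.01,0.823,0,-0.03],
    [0,-0.01,0.823,0,-0.03],
    [0,-0.01,0.823,0,-0.03],
  ],
)

```text
time_s: 32.55
position: [0.4422, 0.3729, 0.2483]
orientation: [3.141, -0.005, -0.003]
wrist_force: [0.9, -1.2, -0.9]
grip_width: 0.0007
grip_force: 0.0
```

Request:
arm_command(
  commands=[
    [0,0,0,-0.08,0],
    [0,0,0,-0.2,0],
    [0,0,0,-0.3,0],
    [0,0,0,-0.325,0],
    [0,0,0,-0.325,0],
  ],
)

```text
time_s: 33.17
position: [0.4431, 0.3704, 0.0872]
orientation: [3.141, -0.011, -0.001]
wrist_force: [0.3, 0.7, 1.2]
grip_width: 0.0005
grip_force: 0.0
```

Request:
arm_command(
  commands=[
    [0,0,-0.03,0,0],
    [0,0,-0.06,0,0],
    [0,0,-0.09,0,0],
    [0,0,-0.12,0,0],
    [0,0,-0.15,0,0],
    [0,0,-0.18,0,0],
    [0,0,-0.18,0,0],
    [0,0,-0.18,0.05,0],
  ],
)

```text
time_s: 34.17
position: [0.4412, 0.2801, 0.1102]
orientation: [3.14, -0.011, -0.007]
wrist_force: [1.3, -0.3, 0.8]
grip_width: 0.0004
grip_force: 0.0
```

Request:
arm_command(
  commands=[
    [0.6,0,0,0.12,0],
    [0.6,-0.05,-0.05,0.24,0],
    [0.6,-0.1,-0.1,0.36,0],
    [0.6,-0.1,-0.1,0.48,0],
    [0.6,-0.1,-0.1,0.5,0],
    [0.6,-0.1,-0.1,0.5,0],
  ],
)

```text
time_s: 34.92
position: [0.3933, 0.2315, 0.3636]
orientation: [-3.14, 0.01, -0.004]
wrist_force: [-0.1, -0.3, -0.4]
grip_width: 0.0542
grip_force: 0.0
```

```bash
cat > tray.py <<'E'
from h import *
o=readout.get_obs();print(np.round(o["position"],4),np.round(o["orientation"],3))
c=cam("wrist");im=c[0]["color"].astype(int)
for l in("tube_0_mid","tube_1_mid"):
  for m in models.mark_of(c[0],l)[:3]: print(l,round(m["score"],2),np.round(m["at"],1),np.round(at_z(c,m["at"],.023),4))
cor=np.array([proj(c,X) for X in [(.35,.145,.006),(.347,.373,.006),(.538,.366,.006),(.535,.142,.006)]],np.int32)
w=np.zeros(im.shape[:2],np.uint8);cv2.fillPoly(w,[cor],1)
ys,xs=np.nonzero(w);print("floor px",cor.tolist(),"median",np.median(im[w>0],axis=0))
m=((im.max(2)>80)&(w>0)).astype(np.uint8)
n,lab,s,ce=cv2.connectedComponentsWithStats(m)
for j in range(1,n):
    if s[j,4]>150: print("blob",s[j],"rect z.023",rect(c,lab==j,.023))
E
python3 tray.py; grep -c . h.py
```

```text
[0.3933 0.2315 0.3636] [-3.14   0.01  -0.004]
tube_0_mid 0.69 [357.9  17.4] [0.6013 0.1826 0.023 ]
floor px [[378, 220], [218, 223], [211, 77], [387, 79]] median [29. 30. 31.]
blob [ 261  146   88   27 1929] rect z.023 (array([0.4369, 0.2486]), array([0.1145, 0.0334]), 89.7)
26
```

The tube now lies along y at (0.437, 0.249). Its size reads 114 x 33 mm, as it should. Spinning a quarter turn to grasp it.

Request:
arm_command(
  commands=[
    [0.6,0.03,0.034,0,0.12],
    [0.6,0.06,0.034,-0.05,0.24],
    [0.6,0.087,0.034,-0.1,0.36],
    [0.6,0.087,0.034,-0.15,0.48],
    [0.6,0.087,0.034,-0.2,0.6],
    [0.6,0.087,0.034,-0.25,0.72],
    [0.6,0.087,0.034,-0.3,0.84],
    [0.6,0.087,0.034,-0.36,0.96],
  ],
)

```text
time_s: 36.08
position: [0.435, 0.2476, 0.1787]
orientation: [-2.298, -2.14, 0.006]
wrist_force: [-0.7, 0.8, 0.2]
grip_width: 0.0571
grip_force: 0.0
```

```bash
python3 -c "
from h import *
o=readout.get_obs();print(np.round(o['position'],4),np.round(R.from_rotvec(o['orientation']).as_matrix(),3)[:,0],np.round(o['joints'],2))"
```

```text
[0.435  0.2476 0.1787] [ 0.071  0.997 -0.002] [ 0.41 -0.19  2.01  0.    1.32  0.48]
```

Request:
arm_command(
  commands=[
    [0.6,0.003,0.002,-0.1,0.045],
    [0.6,0.003,0.002,-0.2,0.045],
    [0.6,0.003,0.002,-0.29,0.045],
    [0.6,0.003,0.002,-0.325,0.045],
    [0.6,0.003,0.002,-0.325,0.045],
    [0,0.003,0.002,-0.325,0.045],
    [0,0.003,0.002,-0.325,0.045],
    [0,0.003,0.002,-0.325,0.045],
  ],
)

```text
time_s: 37.08
position: [0.4388, 0.2495, 0.0212]
orientation: [2.228, 2.213, 0.004]
wrist_force: [-0.3, 0.5, 4.4]
grip_width: 0.0342
grip_force: 20.0
```

Request:
arm_command(
  commands=[
    [0,0,0,0,0],
    [0,0,0,0,0],
    [0,0,0,0.1,0],
    [0,0,0,0.2,0],
    [0,-0.04,-0.04,0.26,-0.1],
    [0,-0.04,-0.08,0.26,-0.22],
    [0,-0.04,-0.12,0.26,-0.34],
    [0,-0.04,-0.18,0.26,-0.46],
  ],
)

```text
time_s: 38.08
position: [0.4176, 0.1586, 0.1497]
orientation: [2.869, 1.281, 0.001]
wrist_force: [0.7, -0.3, -0.8]
grip_width: 0.0343
grip_force: 20.0
```

Request:
arm_command(
  commands=[
    [0,0.03,-0.06,0,-0.12],
    [0,0.06,-0.1,0,-0.23],
    [0,0.1,-0.15,0,-0.35],
    [0,0.14,-0.2,0,-0.46],
    [0,0.18,-0.25,0,-0.509],
    [0,0.195,-0.276,0,-0.509],
    [0,0.195,-0.276,0,-0.509],
    [0,0.195,-0.276,0,-0.509],
  ],
)

```text
time_s: 39.08
position: [0.5146, 0.0217, 0.1494]
orientation: [-3.14, -0.073, 0.001]
wrist_force: [0.4, -0.6, -0.2]
grip_width: 0.0343
grip_force: 20.0
```

```bash
python3 -c "
from h import *
o=readout.get_obs();print(np.round(o['position'],4),np.round(R.from_rotvec(o['orientation']).as_matrix(),3)[:,0],o['grip_width'])"
```

```text
[0.5146 0.0217 0.1494] [ 0.999  0.046 -0.001] 0.03429948616223561
```

Request:
arm_command(
  commands=[
    [0,0,-0.002,-0.07,0],
    [0,0,-0.002,-0.14,0],
    [0,0,-0.002,-0.19,0],
    [0,0,-0.002,-0.225,0],
    [0,0,-0.002,-0.245,0],
    [0,0,-0.002,-0.255,0],
    [0,0,-0.002,-0.255,0],
  ],
)

```text
time_s: 39.95
position: [0.5157, 0.02, 0.0226]
orientation: [3.141, 0.071, 0.001]
wrist_force: [-1.0, 0.0, -0.6]
grip_width: 0.0344
grip_force: 20.0
```

Request:
arm_command(
  commands=[
    [0.46,0,0,0,0],
    [0.46,0,0,0,0],
    [0.46,0,0,0,0],
    [0.46,0,0,0.06,0],
    [0.46,0,0,0.16,0],
    [0.46,-0.02,-0.04,0.27,0],
    [0.46,-0.08,-0.08,0.36,0],
    [0.46,-0.14,-0.1,0.46,0],
  ],
)

```text
time_s: 40.95
position: [0.4442, -0.0305, 0.2536]
orientation: [3.141, 0.07, -0.0]
wrist_force: [0.7, -0.7, 0.4]
grip_width: 0.0436
grip_force: 0.0
```

```bash
cat > case.py <<'E'
from h import *
o=readout.get_obs();print(np.round(o["position"],4),np.round(o["orientation"],3))
c=cam("wrist");im=c[0]["color"].astype(int);b,g,r=im[...,0],im[...,1],im[...,2]
C=np.array([.516,-.0325]);h=np.deg2rad(2.3);Rm=np.array([[np.cos(h),-np.sin(h)],[np.sin(h),np.cos(h)]])
cor=np.array([proj(c,[*(C+Rm@np.array(q)),.006]) for q in [(-.062,-.088),(-.062,.088),(.062,.088),(.062,-.088)]],np.int32)
w=np.zeros(im.shape[:2],np.uint8);cv2.fillPoly(w,[cor],1)
m=((im.min(2)>100)&(w>0)).astype(np.uint8)
n,lab,s,ce=cv2.connectedComponentsWithStats(m)
for j in range(1,n):
    if s[j,4]>150:
        q=rect(c,lab==j,.023); print("white blob",s[j],q,"case frame",np.round(Rm.T@(q[0]-C),4))
for l in("tube_0_mid","tube_1_mid"):
  for m in models.mark_of(c[0],l)[:4]: X=at_z(c,m["at"],.023);print(l,round(m["score"],2),np.round(X,4),np.round(Rm.T@(X[:2]-C),4))
E
python3 case.py
```

```text
[ 0.4442 -0.0305  0.2536] [ 3.141  0.07  -0.   ]
white blob [ 255   90   31  104 2722] (array([0.5085, 0.0196]), array([0.1012, 0.0285]), 2.23) case frame [-0.0054  0.0524]
white blob [ 360   92   32  103 2721] (array([ 0.5118, -0.086 ]), array([0.1004, 0.0287]), 2.41) case frame [-0.0063 -0.0533]
tube_0_mid 0.73 [ 0.5222 -0.0855  0.023 ] [ 0.004  -0.0532]
```

Both tubes lie at case y = ±53 mm, aligned with the case. Now sleeve 1.

Request:
arm_command(
  commands=[
    [0,0,0.05,0.12,-0.03],
    [0,0,0.15,0.22,-0.03],
    [0,0,0.27,0.23,-0.03],
    [0,0,0.39,0.23,-0.03],
    [0,0.04,0.5,0.23,-0.03],
    [0,0.14,0.564,0.23,-0.03],
    [0,0.25,0.564,0.23,-0.03],
    [0,0.358,0.564,0.23,-0.03],
  ],
)

```text
time_s: 42.1
position: [0.6256, 0.2534, 0.3643]
orientation: [3.141, -0.0, -0.005]
wrist_force: [0.1, -0.5, 0.4]
grip_width: 0.0006
grip_force: 0.0
```

Request:
arm_command(
  commands=[
    [0,0,0,0,0],
    [0,0,0,0,0],
    [0,0,0,-0.08,0],
    [0,0,0,-0.156,0],
    [0,0,0,-0.156,0],
  ],
)

```text
time_s: 42.72
position: [0.6213, 0.2518, 0.2857]
orientation: [3.14, -0.002, -0.01]
wrist_force: [-0.1, -0.3, -0.1]
grip_width: 0.0006
grip_force: 0.0
```

Request:
arm_command(
  commands=[
    [0,-0.028,0.0,0,0],
    [0,-0.066,0.0,0,0],
    [0,-0.104,0.001,0.002,0],
    [0,-0.141,0.002,-0.006,0],
    [0,-0.178,0.002,-0.014,0],
    [0,-0.212,0.003,-0.033,0],
    [0,-0.243,0.004,-0.052,0],
    [0,-0.287,0.004,-0.098,0],
  ],
)

```text
time_s: 43.72
position: [0.4818, 0.2552, 0.2455]
orientation: [-3.137, 0.003, -0.014]
wrist_force: [0.7, 1.8, 0.5]
grip_width: 0.0004
grip_force: 0.7
```

Request:
arm_command(
  commands=[
    [0,-0.027,0.0,-0.043,0],
    [0,-0.053,0.001,-0.079,0],
    [0,-0.077,0.001,-0.116,0],
    [0,-0.084,0.002,-0.134,0],
    [0,-0.091,0.002,-0.154,0],
    [0,-0.09,0.002,-0.173,0],
    [0,-0.088,0.002,-0.192,0],
    [0,-0.084,0.002,-0.21,0],
  ],
)

```text
time_s: 44.72
position: [0.439, 0.2551, 0.1346]
orientation: [-3.141, 0.003, 0.0]
wrist_force: [-0.2, 0.4, 2.6]
grip_width: 0.0004
grip_force: 0.9
```

Request:
arm_command(
  commands=[
    [0,0.002,0,-0.01,0],
    [0,0.005,0,-0.019,0],
    [0,0.01,0,-0.033,0],
    [0,0.016,0,-0.047,0],
    [0,0.025,0,-0.065,0],
    [0,0.028,0,-0.07,0],
    [0,0.028,0,-0.07,0],
    [0,0.028,0,-0.07,0],
  ],
)

```text
time_s: 45.72
position: [0.4523, 0.2551, 0.1]
orientation: [3.142, -0.003, -0.002]
wrist_force: [-1.7, -0.4, 1.8]
grip_width: 0.0005
grip_force: 1.2
```

Request:
arm_command(
  commands=[
    [0,0,0,0,0],
    [0,0,0,0,0],
    [0,0,0,0,0],
    [0,0,0,0,0],
    [0,0,0,0,0],
    [0,0,0,0,0],
    [0,0,0,0,0],
    [0,0,0,0,0],
  ],
)

```text
time_s: 46.72
position: [0.4526, 0.255, 0.1001]
orientation: [3.142, -0.003, -0.001]
wrist_force: [-3.2, -0.9, 0.7]
grip_width: 0.0003
grip_force: 1.4
```

Request:
arm_command(
  commands=[
    [0,0,0,0,0],
    [0,-0.012,0,0.028,0],
    [0,-0.023,0,0.056,0],
    [0,-0.032,0,0.093,0],
    [0,-0.035,0,0.131,0],
    [0,-0.021,0,0.169,0],
    [0,0.003,0,0.206,0],
    [0,0.029,0,0.242,0],
  ],
)

```text
time_s: 47.72
position: [0.4687, 0.2552, 0.2234]
orientation: [-3.141, 0.003, -0.004]
wrist_force: [-0.5, -0.3, 1.7]
grip_width: 0.0011
grip_force: 0.7
```

Request:
arm_command(
  commands=[
    [0,0.027,0,0.043,0],
    [0,0.071,0,0.089,0],
    [0,0.136,0,0.127,0],
    [0,0.21,0,0.144,0],
    [0,0.286,0,0.139,0],
    [0,0.33,0,0.139,0],
    [0,0.33,0,0.24,0],
    [0,0.33,-0.02,0.28,0],
  ],
)

```text
time_s: 48.72
position: [0.6341, 0.2451, 0.3654]
orientation: [-3.14, 0.003, -0.009]
wrist_force: [0.9, 0.4, 0.7]
grip_width: 0.0004
grip_force: 0.0
```

Request:
arm_command(
  commands=[
    [0,-0.1,-0.04,0,0],
    [0,-0.22,-0.04,0,0],
    [0,-0.34,-0.04,0,0],
    [0.6,-0.46,-0.04,0,0],
    [0.6,-0.475,-0.04,0,0],
    [0.6,-0.475,-0.04,0,0],
    [0.6,-0.475,-0.04,0,0],
  ],
)

```text
time_s: 49.6
position: [0.3959, 0.2248, 0.3611]
orientation: [3.141, -0.004, 0.0]
wrist_force: [0.1, 0.7, 0.4]
grip_width: 0.0355
grip_force: 0.0
```

```bash
python3 tray.py
```

```text
[0.3959 0.2248 0.3611] [ 3.141 -0.004  0.   ]
tube_0_mid 0.91 [567.5  90.9] [ 0.521  -0.0862  0.023 ]
tube_0_mid 0.38 [282.3  14.7] [0.6054 0.2654 0.023 ]
tube_1_mid 0.87 [287.1 161.7] [0.4355 0.264  0.023 ]
floor px [[373, 222], [212, 224], [205, 78], [381, 80]] median [28. 30. 31.]
blob [272 146  32  33 759] rect z.023 (array([0.4351, 0.2637]), array([0.0339, 0.0437]), 47.06)
```

The orange-capped tube also stands on end, at about (0.438, 0.261). Pushing it over the same way.

Request:
arm_command(
  commands=[
    [0,0.084,0.177,0,0],
    [0,0.084,0.177,0,0],
    [0,0.084,0.177,-0.1,0],
    [0,0.084,0.177,-0.22,0],
    [0,0.084,0.177,-0.34,0],
    [0,0.084,0.177,-0.46,0],
    [0,0.084,0.177,-0.55,0],
    [0,0.084,0.177,-0.55,0],
  ],
)

```text
time_s: 50.75
position: [0.4341, 0.3116, 0.0813]
orientation: [3.136, -0.004, -0.014]
wrist_force: [-0.7, -0.2, 0.6]
grip_width: 0.0006
grip_force: 0.0
```

Request:
arm_command(
  commands=[
    [0,0,-0.03,0,0],
    [0,0,-0.06,0,0],
    [0,0,-0.09,0,0],
    [0,0,-0.12,0,0],
    [0,0,-0.15,0,0],
    [0,0,-0.18,0,0],
    [0,0,-0.18,0,0],
    [0,0,-0.18,0.05,0],
  ],
)

```text
time_s: 51.75
position: [0.435, 0.2228, 0.1092]
orientation: [3.14, -0.004, -0.008]
wrist_force: [0.2, 0.3, -0.5]
grip_width: 0.0001
grip_force: 0.0
```

Request:
arm_command(
  commands=[
    [0.6,0,0,0.12,0],
    [0.6,-0.04,0,0.24,0],
    [0.6,-0.08,0,0.36,0],
    [0.6,-0.08,0,0.48,0],
    [0.6,-0.08,0,0.5,0],
    [0.6,-0.08,0,0.5,0],
  ],
)

```text
time_s: 52.5
position: [0.397, 0.2238, 0.3616]
orientation: [-3.141, 0.003, -0.002]
wrist_force: [-0.0, -0.5, -0.7]
grip_width: 0.0543
grip_force: 0.0
```

```bash
python3 tray.py
```

```text
[0.397  0.2238 0.3616] [-3.141e+00  3.000e-03 -2.000e-03]
tube_0_mid 0.92 [565.1  92.7] [ 0.5208 -0.0843  0.023 ]
tube_0_mid 0.54 [508.7 178.6] [ 0.4147 -0.0293  0.023 ]
tube_1_mid 0.75 [338.8 163. ] [0.4351 0.1958 0.023 ]
floor px [[373, 223], [212, 225], [205, 79], [381, 82]] median [29. 31. 32.]
blob [ 300  148   78   31 1825] rect z.023 (array([0.4352, 0.1961]), array([0.1016, 0.0336]), 86.76)
```

Request:
arm_command(
  commands=[
    [0.6,0.03,-0.05,0,0.12],
    [0.6,0.06,-0.05,-0.05,0.24],
    [0.6,0.077,-0.05,-0.1,0.36],
    [0.6,0.077,-0.05,-0.15,0.48],
    [0.6,0.077,-0.05,-0.2,0.6],
    [0.6,0.077,-0.05,-0.25,0.72],
    [0.6,0.077,-0.05,-0.3,0.84],
    [0.6,0.077,-0.05,-0.36,0.95],
  ],
)

```text
time_s: 53.65
position: [0.4343, 0.1982, 0.1784]
orientation: [-2.302, -2.136, 0.004]
wrist_force: [1.0, 0.2, -0.3]
grip_width: 0.0569
grip_force: 0.0
```

Request:
arm_command(
  commands=[
    [0.6,0,0,0,0.03],
    [0.6,0,0,0,0.03],
  ],
)

```text
time_s: 53.9
position: [0.434, 0.1981, 0.1787]
orientation: [-2.258, -2.182, 0.006]
wrist_force: [0.3, -0.1, 0.0]
grip_width: 0.0572
grip_force: 0.0
```

```bash
python3 -c "
from h import *
o=readout.get_obs();print(np.round(o['position'],4),np.round(R.from_rotvec(o['orientation']).as_matrix(),3)[:,0])"
```

```text
[0.434  0.1981 0.1787] [ 0.034  0.999 -0.001]
```

Request:
arm_command(
  commands=[
    [0.6,0.003,0.002,-0.1,0],
    [0.6,0.003,0.002,-0.2,0],
    [0.6,0.003,0.002,-0.29,0],
    [0.6,0.003,0.002,-0.316,0],
    [0.6,0.003,0.002,-0.316,0],
    [0,0.003,0.002,-0.316,0],
    [0,0.003,0.002,-0.316,0],
    [0,0.003,0.002,-0.316,0],
  ],
)

```text
time_s: 54.9
position: [0.4378, 0.1999, 0.0245]
orientation: [2.258, 2.183, 0.004]
wrist_force: [-0.5, -0.6, 4.3]
grip_width: 0.0344
grip_force: 20.0
```

Request:
arm_command(
  commands=[
    [0,0,0,0,0],
    [0,0,0,0,0],
    [0,0,0,0.1,0],
    [0,0,0,0.2,0],
    [0,-0.02,-0.02,0.26,-0.1],
    [0,-0.02,-0.05,0.26,-0.22],
    [0,-0.02,-0.1,0.26,-0.34],
    [0,-0.02,-0.15,0.26,-0.46],
  ],
)

```text
time_s: 55.9
position: [0.4264, 0.1239, 0.153]
orientation: [2.886, 1.241, -0.0]
wrist_force: [0.7, -1.0, -0.0]
grip_width: 0.0339
grip_force: 20.0
```

```bash
python3 -c "
from h import *
o=readout.get_obs();print(np.round(o['position'],4),np.round(R.from_rotvec(o['orientation']).as_matrix(),3)[:,0],o['grip_width'])"
```

```text
[0.4264 0.1239 0.153 ] [ 0.688  0.726 -0.   ] 0.03393152042258873
```

Request:
arm_command(
  commands=[
    [0,0.03,-0.06,0,-0.12],
    [0,0.06,-0.12,0,-0.23],
    [0,0.1,-0.18,0,-0.35],
    [0,0.14,-0.24,0,-0.46],
    [0,0.18,-0.29,0,-0.491],
    [0,0.197,-0.312,0,-0.491],
    [0,0.197,-0.312,0,-0.491],
    [0,0.197,-0.312,0,-0.491],
  ],
)

```text
time_s: 56.9
position: [0.5246, -0.0307, 0.1529]
orientation: [-3.14, -0.075, 0.001]
wrist_force: [-0.2, 0.1, -0.3]
grip_width: 0.0343
grip_force: 20.0
```

```bash
python3 -c "
from h import *
o=readout.get_obs();print(np.round(o['position'],4),np.round(R.from_rotvec(o['orientation']).as_matrix(),3)[:,0],o['grip_width'])"
```

```text
[ 0.5246 -0.0307  0.1529] [ 0.999  0.048 -0.001] 0.03425054771605705
```

Request:
arm_command(
  commands=[
    [0,0,-0.003,-0.07,-0.004],
    [0,0,-0.003,-0.14,-0.004],
    [0,0,-0.003,-0.19,-0.004],
    [0,0,-0.003,-0.22,-0.004],
    [0,0,-0.003,-0.24,-0.004],
    [0,0,-0.003,-0.255,-0.004],
    [0,0,-0.003,-0.258,-0.004],
    [0,0,-0.003,-0.258,-0.004],
  ],
)

```text
time_s: 57.9
position: [0.5259, -0.0331, 0.0248]
orientation: [3.141, 0.063, 0.002]
wrist_force: [-0.2, -0.4, -1.2]
grip_width: 0.0343
grip_force: 20.0
```

Request:
arm_command(
  commands=[
    [0.42,0,0,0,0],
    [0.42,0,0,0,0],
    [0.42,0,0,0,0],
    [0.42,0,0,0.06,0],
    [0.42,0,0,0.16,0],
    [0.42,-0.05,0,0.27,0],
    [0.42,-0.1,0,0.36,0],
    [0.42,-0.16,0,0.46,0],
  ],
)

```text
time_s: 58.9
position: [0.4442, -0.0329, 0.2555]
orientation: [-3.141, -0.063, 0.0]
wrist_force: [1.2, 0.0, 0.0]
grip_width: 0.0403
grip_force: 0.0
```

```bash
python3 case.py; python3 - <<'E'
from h import *
c=cam("top");im=c[0]["color"]
for m in models.mark_of(c[0],"cover")[:2]: print("cover",m["score"],np.round(at_z(c,m["at"],0),3))
cv2.imwrite("pics/t6.png",im)
E
```

```text
[ 0.4442 -0.0329  0.2555] [-3.141 -0.063  0.   ]
white blob [ 253   91   31  103 2690] (array([0.5081, 0.0195]), array([0.1007, 0.0284]), 2.34) case frame [-0.0058  0.0523]
white blob [ 307   93   29  103 2670] (array([ 0.5084, -0.0342]), array([0.1011, 0.0283]), 3.12) case frame [-0.0077 -0.0014]
white blob [ 358   92   31  102 2682] (array([ 0.512, -0.086]), array([0.0998, 0.0287]), 2.36) case frame [-0.0061 -0.0533]
tube_0_mid 0.95 [ 0.5242 -0.0824  0.023 ] [ 0.0062 -0.0501]
tube_1_mid 0.59 [ 0.5188 -0.0351  0.023 ] [ 0.0027 -0.0027]
cover 0.73 [ 0.435 -0.31   0.   ]
cover 0.37 [0.691 0.018 0.   ]
```

All three tubes lie flat in their lanes. The cover seems to have been knocked to about (0.435, -0.31), so I'll measure it from above.

Request:
arm_command(
  commands=[
    [0.5,-0.168,-0.554,0.1,0],
    [0.5,-0.168,-0.554,0.1,0],
    [0.5,-0.168,-0.554,0.1,0],
    [0.5,-0.168,-0.554,0.1,0],
    [0.5,-0.168,-0.554,0.1,0],
    [0.5,-0.168,-0.554,0.1,0],
    [0.5,-0.168,-0.554,0.1,0],
    [0.5,-0.168,-0.554,0.1,0],
  ],
)

```text
time_s: 60.15
position: [0.3616, -0.3088, 0.303]
orientation: [-3.139, -0.066, 0.002]
wrist_force: [0.0, -0.0, -0.2]
grip_width: 0.0478
grip_force: 0.0
```

```bash
cat > cover.py <<'E'
from h import *
o=readout.get_obs();print(np.round(o["position"],4),np.round(R.from_rotvec(o["orientation"]).as_matrix(),3)[:,0])
c=cam("wrist");im=c[0]["color"].astype(int)
ms=models.mark_of(c[0],"cover");bx=models.boxes_of(c[0],"cover")[0]["extent"]
for m in ms[:2]: print("mark",round(m["score"],2),np.round(m["at"]),np.round(at_z(c,m["at"],0),4))
print("box",np.round(bx))
x0,y0,x1,y1=[int(v) for v in(bx[0]-bx[2]/2-4,bx[1]-bx[3]/2-4,bx[0]+bx[2]/2+4,bx[1]+bx[3]/2+4)]
w=np.zeros(im.shape[:2],bool);w[max(0,y0):y1,max(0,x0):x1]=1
n,lab,s,ce=cv2.connectedComponentsWithStats(((im.max(2)<60)&w).astype(np.uint8))
for j in range(1,n):
    if 300<s[j,4]<4000: print("bar",s[j],rect(c,lab==j,.036))
print("plate",rect(c,(im.min(2)>225)&w,.008),np.median(im[w],axis=0))
cv2.imwrite("pics/cover.png",c[0]["color"])
E
python3 cover.py
```

```text
[ 0.3616 -0.3088  0.303 ] [ 0.999  0.042 -0.001]
mark 0.75 [329. 124.] [ 0.4477 -0.318   0.    ]
box [329. 119. 175. 133.]
bar [320  96  13  52 670] (array([ 0.4495, -0.3142]), array([0.053 , 0.0133]), 2.57)
plate (array([ 0.4491, -0.3146]), array([0.147 , 0.1979]), 2.45) [239. 243. 244.]
```

Request:
arm_command(
  commands=[
    [0.5,0.09,-0.011,-0.06,0],
    [0.5,0.176,-0.011,-0.16,0],
    [0.5,0.176,-0.011,-0.28,0],
    [0.5,0.176,-0.011,-0.4,0],
    [0.5,0.176,-0.011,-0.5,0],
    [0.5,0.176,-0.011,-0.56,0],
    [0.5,0.176,-0.011,-0.58,0],
    [0.5,0.176,-0.011,-0.58,0],
  ],
  force=40,
)

```text
time_s: 61.3
position: [0.4496, -0.3153, 0.0144]
orientation: [-3.141, -0.064, 0.0]
wrist_force: [-0.7, 0.2, -0.3]
grip_width: 0.0473
grip_force: 0.0
```

Request:
arm_command(
  commands=[
    [0.5,0,0,0,0],
    [0,0,0,0,0],
    [0,0,0,0,0],
    [0,0,0,0,0],
    [0,0,0,0,0],
    [0,0,0,0,0],
  ],
)

```text
time_s: 62.05
position: [0.4493, -0.3153, 0.0143]
orientation: [-3.141, -0.063, 0.0]
wrist_force: [-0.4, 0.3, 2.4]
grip_width: 0.0158
grip_force: 40.0
```

Request:
arm_command(
  commands=[
    [0,0,0,0.06,0],
    [0,0,0,0.15,0],
    [0,0.03,0.08,0.21,0],
    [0,0.06,0.18,0.21,0],
    [0,0.09,0.29,0.21,0],
    [0,0.12,0.4,0.21,0],
    [0,0.133,0.5,0.21,0],
    [0,0.133,0.564,0.21,0],
  ],
)

```text
time_s: 63.05
position: [0.5155, -0.0313, 0.1185]
orientation: [-3.141, -0.066, 0.001]
wrist_force: [1.1, -0.6, -2.8]
grip_width: 0.016
grip_force: 40.0
```

Request:
arm_command(
  commands=[
    [0,0,0,0,0],
    [0,0,0,-0.04,0],
    [0,0,0,-0.06,0],
    [0,0,0,-0.06,0],
  ],
)

```text
time_s: 63.55
position: [0.5148, -0.034, 0.0879]
orientation: [-3.141, -0.062, 0.004]
wrist_force: [0.3, 0.0, -1.8]
grip_width: 0.0158
grip_force: 40.0
```

```bash
python3 - <<'E'
from h import *
o=readout.get_obs();print(np.round(o["position"],4),np.round(R.from_rotvec(o["orientation"]).as_matrix(),4)[:,0],o["grip_width"],o["wrist_force"])
c=cam("wrist");im=c[0]["color"].astype(int)
u=o["position"][2]-.0143
w=np.zeros(im.shape[:2],bool);q=proj(c,[o["position"][0],o["position"][1],u+.008]);print(q)
b,r=im[...,0],im[...,2]
w[:int(q[1])+110]=1
n,lab,s,ce=cv2.connectedComponentsWithStats(((im.min(2)>150)&w).astype(np.uint8))
for j in range(1,n):
    if s[j,4]>3000: print(s[j],rect(c,lab==j,u+.008))
cv2.imwrite("pics/w7.png",c[0]["color"])
E
```

```text
[ 0.5148 -0.034   0.0879] [ 0.9992  0.0393 -0.0027] 0.015759561193004805 [ 0.27310312  0.02934445 -1.81936351]
[317.46174529 297.22223348]
[     0      0    640    352 131570] (array([ 0.5654, -0.049 ]), array([0.1616, 0.2952]), 2.3)
```

View pics/w7.png

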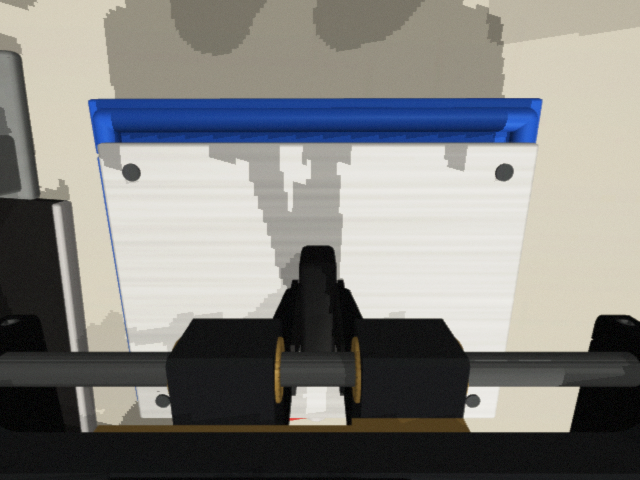

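Plate is held over the case: rear plate corners at (98,146) and (537,144), rear rim corners at (90,100) and (541,99). Checking alignment numerically.

```bash
python3 - <<'E'
from h import *
p,K,E,Q=cam("wrist");c=(p,K,E,Q);o=readout.get_obs();print(np.round(o["position"],4))
a=at_z(c,(98,146),.0816);b=at_z(c,(537,144),.0816);print("plate rear corners",a,b)
m=(a+b)/2;h=np.arctan2(-(b-a)[0]*-1,-(b-a)[1]*1);d=(b-a)[:2];hd=np.arctan2(d[0],-d[1]);print("heading",np.rad2deg(hd),"len",np.linalg.norm(d),"centre",m[:2]-.075*np.array([np.cos(hd),np.sin(hd)]))
a=at_z(c,(90,100),.052);b=at_z(c,(541,99),.052);d=(b-a)[:2];hd=np.arctan2(d[0],-d[1]);print("rim",np.rad2deg(hd),np.linalg.norm(d),"case c",((a+b)/2)[:2]-.095*np.array([np.cos(hd),np.sin(hd)]))
E
```

```text
[ 0.516  -0.034   0.0894]
plate rear corners [0.58508395 0.06721226 0.0816    ] [ 0.59384438 -0.12938195  0.0816    ]
heading 2.551469338804644 len 0.1967893002046963 centre [ 0.51453852 -0.0344236 ]
rim 2.4211986432459076 0.22849289463441916 case c [ 0.51561287 -0.03330066]
```

Within 1 mm. Lowering into the frame.

Request:
arm_command(
  commands=[
    [0,0,0.002,-0.02,0],
    [0,0,0.002,-0.035,0],
    [0,0,0.002,-0.048,0],
    [0,0,0.002,-0.056,0],
    [0,0,0.002,-0.06,0],
    [0,0,0.002,-0.061,0],
    [0,0,0.002,-0.061,0],
    [0,0,0.002,-0.061,0],
  ],
)

```text
time_s: 64.65
position: [0.5159, -0.0324, 0.0593]
orientation: [-3.141, -0.063, 0.0]
wrist_force: [-4.8, 1.7, 4.9]
grip_width: 0.0153
grip_force: 40.0
```

Request:
arm_command(
  commands=[
    [0.4,0,0,0,0],
    [0.4,0,0,0,0],
    [0.4,0,0,0,0],
    [0.4,0,0,0.08,0],
    [0.4,-0.02,0,0.18,0],
    [0.4,-0.08,0,0.28,0],
    [0.4,-0.14,0,0.36,0],
    [0.4,-0.14,0,0.36,0],
  ],
)

```text
time_s: 65.65
position: [0.4469, -0.0328, 0.2433]
orientation: [3.139, 0.063, 0.014]
wrist_force: [0.3, 0.1, -0.3]
grip_width: 0.038
grip_force: 0.0
```

```bash
python3 - <<'E'
from h import *
o=readout.get_obs();print(np.round(o["position"],4))
c=cam("wrist");im=c[0]["color"].astype(int);b,g,r=im[...,0],im[...,1],im[...,2]
blue=(b-r>50)
cs,h=cv2.findContours(blue.astype(np.uint8),cv2.RETR_CCOMP,cv2.CHAIN_APPROX_NONE)
H=[j for j in range(len(cs)) if h[0][j][3]>=0 and cv2.contourArea(cs[j])>1000]
k=max(range(len(cs)),key=lambda j:cv2.contourArea(cs[j])*(h[0][j][3]<0));m=np.zeros(blue.shape,np.uint8);cv2.drawContours(m,cs,k,1,-1);print("case",rect(c,m,.053))
for j in H:
    m=np.zeros(blue.shape,np.uint8);cv2.drawContours(m,cs,j,1,-1);print("hole",cv2.boundingRect(cs[j]),rect(c,m,.053))
for l,z in [("tab_post",.083),("tab_pivot",.058),("cover",.045)]:
    for q in models.mark_of(c[0],l)[:2]: print(l,round(q["score"],2),np.round(q["at"],1),np.round(at_z(c,q["at"],z),4))
red=(r>120)&(g<70)&(b<80);red[:180]=0;red[:,:200]=0;red[:,440:]=0;q=np.argwhere(red)[:,::-1];print("red",q.mean(0),q.min(0),q.max(0))
cv2.imwrite("pics/w8.png",c[0]["color"])
E
```

```text
[ 0.4469 -0.0328  0.2433]
case (array([ 0.5161, -0.0327]), array([0.1842, 0.233 ]), 2.38)
hole (204, 54, 232, 171) (array([ 0.5161, -0.0324]), array([0.1503, 0.2007]), 2.37)
tab_post 0.96 [285.8 248.9] [ 0.4239 -0.0056  0.083 ]
tab_pivot 0.56 [319.  236.8] [ 0.4296 -0.0356  0.058 ]
cover 0.75 [320.  148.8] [ 0.5116 -0.0332  0.045 ]
red [295.37844037 242.29587156] [278 232] [313 255]
```

The plate is seated: it reads 150 x 201 mm at seated height, centred in the rim. Swinging the tab back.

Request:
arm_command(
  commands=[
    [0.4,-0.045,0.056,-0.05,0],
    [0.4,-0.045,0.056,-0.16,0],
    [0.4,-0.045,0.056,-0.26,0],
    [0.4,-0.045,0.056,-0.33,0],
    [0.4,-0.045,0.056,-0.358,0],
    [0.4,-0.045,0.056,-0.358,0],
    [0.4,-0.045,0.056,-0.358,0],
  ],
  force=10,
)

```text
time_s: 66.72
position: [0.4242, -0.0045, 0.0602]
orientation: [-3.141, -0.063, -0.001]
wrist_force: [-0.3, 0.1, 4.2]
grip_width: 0.0382
grip_force: 2.0
```

Request:
arm_command(
  commands=[
    [0,0,0,0,0],
    [0,0,0,0,0],
    [0,0,0,0,0],
    [0,0,0,0,0],
    [0,0,0,0,0],
  ],
)

```text
time_s: 67.35
position: [0.4236, -0.0045, 0.0601]
orientation: [-3.141, -0.063, -0.001]
wrist_force: [0.4, -2.8, 4.7]
grip_width: 0.012
grip_force: 11.6
```

Request:
arm_command(
  commands=[
    [0,0,0,0.006,0],
    [0,0.012,0,0.006,0],
    [0,0.025,-0.001,0.006,0],
    [0,0.048,-0.012,0.006,0],
    [0,0.065,-0.031,0.006,0],
    [0,0.072,-0.048,0.006,0],
    [0,0.074,-0.061,0.006,0],
    [0,0.074,-0.061,0.006,0],
  ],
)

```text
time_s: 68.35
position: [0.4617, -0.034, 0.0619]
orientation: [-3.138, -0.061, -0.005]
wrist_force: [5.1, 1.8, -7.1]
grip_width: 0.0118
grip_force: 10.0
```

Request:
arm_command(
  commands=[
    [0,0,0,0,0],
    [0,0,0,0,0],
    [0,0,0,0,0],
  ],
)

```text
time_s: 68.72
position: [0.4617, -0.034, 0.0619]
orientation: [-3.138, -0.062, -0.006]
wrist_force: [6.4, 2.0, -7.0]
grip_width: 0.0118
grip_force: 10.0
```

Request:
arm_command(
  commands=[
    [0.25,0,0,0,0],
    [0.25,0,0,0,0],
    [0.25,0,0,0.06,0],
    [0.25,0,0,0.14,0],
    [0.4,-0.02,0,0.24,0],
    [0.4,-0.03,0,0.34,0],
    [0.4,-0.03,0,0.36,0],
    [0.4,-0.03,0,0.36,0],
  ],
)

```text
time_s: 69.72
position: [0.4456, -0.035, 0.2431]
orientation: [3.141, 0.063, 0.002]
wrist_force: [0.0, -0.4, -0.6]
grip_width: 0.038
grip_force: 0.0
```

```bash
python3 - <<'E'
from h import *
o=readout.get_obs();print(np.round(o["position"],4))
c=cam("wrist");im=c[0]["color"].astype(int);b,g,r=im[...,0],im[...,1],im[...,2]
for l,z in [("tab_post",.083),("tab_pivot",.058),("cover",.045)]:
    for q in models.mark_of(c[0],l)[:2]: print(l,round(q["score"],2),np.round(q["at"],1),np.round(at_z(c,q["at"],z),4))
pv=proj(c,(.4292,-.0363,.06));pp=proj(c,(.4612,-.035,.083));pq=proj(c,(.4612,-.035,.06));print("pivot",pv,"post top exp",pp,pq)
red=(r>100)&(g<80)&(b<80);red[:150]=0;red[:,:260]=0;red[:,380:]=0
for v in range(150,300,4):
    xs=np.nonzero(red[v])[0]
    if len(xs): print(v,xs.min(),xs.max(),np.round(at_z(c,(xs.mean(),v),.061)[:2],4))
blue=(b-r>50);cs,h=cv2.findContours(blue.astype(np.uint8),cv2.RETR_CCOMP,cv2.CHAIN_APPROX_NONE)
for j in range(len(cs)):
    if h[0][j][3]>=0 and cv2.contourArea(cs[j])>1000:
        m=np.zeros(blue.shape,np.uint8);cv2.drawContours(m,cs,j,1,-1);print("hole",rect(c,m,.053))
cv2.imwrite("pics/w9.png",cv2.resize(c[0]["color"][150:310,220:420],None,fx=4,fy=3.75))
E
```

```text
[ 0.4456 -0.035   0.2431]
tab_post 0.77 [317.2 209.7] [ 0.4585 -0.0344  0.083 ]
tab_pivot 0.88 [318.5 234.2] [ 0.4294 -0.0368  0.058 ]
tab_pivot 0.68 [319.3 141.8] [ 0.5154 -0.0339  0.058 ]
cover 0.55 [319.7 140.4] [ 0.5163 -0.0343  0.045 ]
cover 0.39 [319.8 204.2] [ 0.4562 -0.037   0.045 ]
pivot [317.96402694 234.89532735] post top exp [318.05778429 206.66560721] [317.99642115 201.85125637]
194 310 323 [ 0.4687 -0.0333]
198 310 323 [ 0.465  -0.0341]
202 310 323 [ 0.4612 -0.0336]
206 310 323 [ 0.4574 -0.0338]
210 311 323 [ 0.4536 -0.0344]
214 311 324 [ 0.4498 -0.035 ]
218 311 324 [ 0.446  -0.0352]
222 311 324 [ 0.4421 -0.0353]
226 311 325 [ 0.4382 -0.036 ]
230 311 311 [ 0.434  -0.0295]
```

The tab is within about 0.03-0.05 rad of straight. A small nudge will square it.

Request:
arm_command(
  commands=[
    [0.25,0.03,0.002,-0.1,0],
    [0.25,0.03,0.002,-0.2,0],
    [0.25,0.03,0.002,-0.3,0],
    [0.25,0.03,0.002,-0.358,0],
    [0.25,0.03,0.002,-0.358,0],
    [0.25,0.03,0.002,-0.358,0],
    [0.25,0.03,0.002,-0.358,0],
  ],
)

```text
time_s: 70.8
position: [0.4617, -0.0342, 0.0655]
orientation: [3.14, 0.063, 0.005]
wrist_force: [-0.3, 0.3, 0.0]
grip_width: 0.024
grip_force: 0.0
```

Request:
arm_command(
  commands=[
    [0,0,0,0,0],
    [0,0,0,0,0],
    [0,0,0,0,0],
    [0,0,0,0,0],
    [0,0,-0.002,0,0],
    [0,0,-0.0045,0,0],
    [0,0,-0.0045,0,0],
    [0,0,-0.0045,0,0],
  ],
)

```text
time_s: 71.8
position: [0.4611, -0.0352, 0.0645]
orientation: [-3.138, -0.062, -0.003]
wrist_force: [0.4, 4.7, 6.1]
grip_width: 0.0118
grip_force: 10.0
```

Request:
arm_command(
  commands=[
    [0.25,0,0,0,0],
    [0.25,0,0,0,0],
    [0.25,0,0,0.06,0],
    [0.25,0,0,0.14,0],
    [0.4,-0.02,0,0.24,0],
    [0.4,-0.03,0,0.34,0],
    [0.4,-0.03,0,0.36,0],
    [0.4,-0.03,0,0.36,0],
  ],
)

```text
time_s: 72.8
position: [0.4453, -0.0364, 0.2435]
orientation: [3.141, 0.063, 0.0]
wrist_force: [0.2, 0.8, -0.4]
grip_width: 0.038
grip_force: 0.0
```

```bash
python3 - <<'E'
from h import *
o=readout.get_obs();print(np.round(o["position"],4))
c=cam("wrist");im=c[0]["color"].astype(int);b,g,r=im[...,0],im[...,1],im[...,2]
red=(r>100)&(g<80)&(b<80);red[:150]=0;red[:,:260]=0;red[:,380:]=0
P=[]
for v in range(190,228):
    xs=np.nonzero(red[v])[0]
    if len(xs)>8: P.append(at_z(c,(xs.mean(),v),.061)[:2])
P=np.array(P);print("tab angle",np.polyfit(P[:,0],P[:,1],1)[0]-.041)
bar=(im.max(2)<60);bar[175:]=0;bar[:100]=0;bar[:,:295]=0;bar[:,345:]=0;print("bar",rect(c,bar,.081))
w=(im.min(2)>130).astype(np.uint8);n,lab,s,ce=cv2.connectedComponentsWithStats(w);j=lab[100,260];print("plate",s[j],rect(c,lab==j,.053))
cv2.imwrite("pics/w10.png",c[0]["color"])
E
```

```text
[ 0.4453 -0.0364  0.2435]
tab angle -0.011959899777245611
bar (array([ 0.5159, -0.0319]), array([0.0545, 0.0144]), 2.63)
plate [  201    51   231   169 34896] (array([ 0.5161, -0.0325]), array([0.1474, 0.1984]), 2.36)
```

View pics/w10.png

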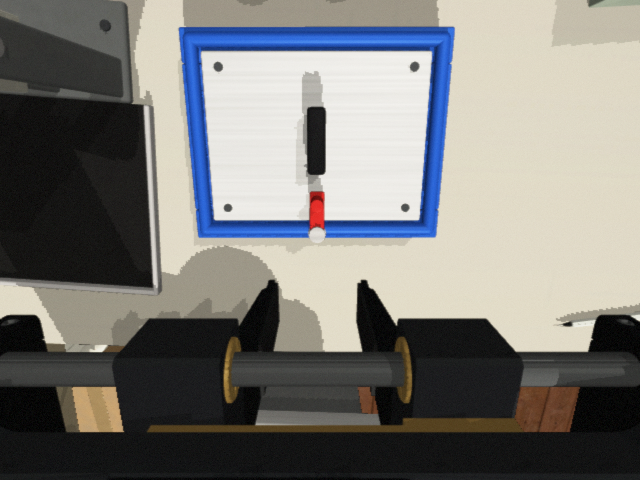

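The plate is seated with an even margin all round, and the tab points straight in at (317,212). Checking the sleeves and bystanders before handing in.

```bash
python3 - <<'E'
from h import *
for n,f in(("top","top0"),("side","side0")):
    a=cv2.imread(f"pics/{f}.png").astype(int);b=cam(n)[0]["color"].astype(int)
    def orange(im):
        m=(im[...,2]-im[...,0]>70)&(im[...,1]<150)&(im[...,2]>110)
        q,l,s,ce=cv2.connectedComponentsWithStats(m.astype(np.uint8));return [(np.round(ce[j]).tolist(),int(s[j,4])) for j in range(1,q) if s[j,4]>25 and ce[j][1]<300]
    print(n,orange(a),"\n  now",orange(b))
    if n=="top":
        d=np.abs(a-b).max(2)[140:205,320:470];print("bystander diff px",(d>60).sum())
E
```

```text
top [([381.0, 171.0], 132), ([192.0, 216.0], 42), ([223.0, 216.0], 60), ([253.0, 216.0], 53), ([229.0, 234.0], 53), ([360.0, 281.0], 56)] 
  now [([381.0, 171.0], 174), ([192.0, 216.0], 45), ([223.0, 216.0], 61), ([254.0, 216.0], 62)]
bystander diff px 0
side [([306.0, 204.0], 97), ([273.0, 231.0], 203), ([252.0, 249.0], 218), ([230.0, 270.0], 247), ([383.0, 267.0], 79)] 
  now [([307.0, 206.0], 149), ([273.0, 231.0], 204), ([252.0, 250.0], 224), ([230.0, 269.0], 249), ([384.0, 266.0], 84)]
```

Sleeves are upright, the bystanders haven't moved, and the gripper is clear.

```bash
python3 -c "
from station import order
print(order.close_job())"
```

```text
the job is handed in; nothing more can be done
None
```

The job is handed in at about 73 s of the 210 s: all three tubes lie flat in the case, the cover is seated with the tab straight across it, the sleeves are upright and the bystanders haven't moved; the hand-in call returned no verdict.

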